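# Put the wet field thermometers in the warm-air dryer

### The job

The field thermometers have come in wet: with all of them still standing on the shelf, first stop the dryer's blower by pressing its mushroom-headed button fully down and letting it spring back. Then hang every thermometer by its wooden handle on a dryer hook of its own, and only when all hang freely start the blower again by pressing the small flat button fully down and releasing it. Do not tip a thermometer over, and leave the plumb bob, level and ruler case where they lie.

Things in the scene. Friction and masses are not known exactly. Their poses are not given: they have to be found in the camera images.
- thermo1: field thermometer: steel-jacketed tube, wooden handle on top, 176 mm high, about 0.45 kg, stands upright. Origin: centre of underside, z up its axis. Round weighted foot 68 mm across, 26 mm high; tube 38 mm across up to z = 94 mm; cross-bar z = 92 to 102 mm, 64 mm along y. Alike when turned half round about z. On its hook it may swing; no harm. Four or five are present, the rest None
- thermo2: field thermometer: steel-jacketed tube, wooden handle on top, 176 mm high, about 0.45 kg, stands upright. Origin: centre of underside, z up its axis. Round weighted foot 68 mm across, 26 mm high; tube 38 mm across up to z = 94 mm; cross-bar z = 92 to 102 mm, 64 mm along y. Alike when turned half round about z. On its hook it may swing; no harm. Four or five are present, the rest None
- thermo3: field thermometer: steel-jacketed tube, wooden handle on top, 176 mm high, about 0.45 kg, stands upright. Origin: centre of underside, z up its axis. Round weighted foot 68 mm across, 26 mm high; tube 38 mm across up to z = 94 mm; cross-bar z = 92 to 102 mm, 64 mm along y. Alike when turned half round about z. On its hook it may swing; no harm. Four or five are present, the rest None
- thermo4: field thermometer: steel-jacketed tube, wooden handle on top, 176 mm high, about 0.45 kg, stands upright. Origin: centre of underside, z up its axis. Round weighted foot 68 mm across, 26 mm high; tube 38 mm across up to z = 94 mm; cross-bar z = 92 to 102 mm, 64 mm along y. Alike when turned half round about z. On its hook it may swing; no harm. Four or five are present, the rest None
- thermo5: field thermometer: steel-jacketed tube, wooden handle on top, 176 mm high, about 0.45 kg, stands upright. Origin: centre of underside, z up its axis. Round weighted foot 68 mm across, 26 mm high; tube 38 mm across up to z = 94 mm; cross-bar z = 92 to 102 mm, 64 mm along y. Alike when turned half round about z. On its hook it may swing; no harm. Four or five are present, the rest None
- thermo1_eye (a point): on thermo1, axes as thermo1: middle of the grip's underside, 144 mm above the foot; it rests on the hook's bar. Walnut grip 66 mm long (y), 26 mm thick (x), 32 mm high (z = 0 to +32 mm from here). Below it an open eye, clear along x: 52 mm wide (y), 42 mm high (z = 0 to -42 mm), between two flat side straps (6 mm thick in y) and above the cross-bar
- thermo2_eye (a point): on thermo2, axes as thermo2: middle of the grip's underside, 144 mm above the foot; it rests on the hook's bar. Walnut grip 66 mm long (y), 26 mm thick (x), 32 mm high (z = 0 to +32 mm from here). Below it an open eye, clear along x: 52 mm wide (y), 42 mm high (z = 0 to -42 mm), between two flat side straps (6 mm thick in y) and above the cross-bar
- thermo3_eye (a point): on thermo3, axes as thermo3: middle of the grip's underside, 144 mm above the foot; it rests on the hook's bar. Walnut grip 66 mm long (y), 26 mm thick (x), 32 mm high (z = 0 to +32 mm from here). Below it an open eye, clear along x: 52 mm wide (y), 42 mm high (z = 0 to -42 mm), between two flat side straps (6 mm thick in y) and above the cross-bar
- thermo4_eye (a point): on thermo4, axes as thermo4: middle of the grip's underside, 144 mm above the foot; it rests on the hook's bar. Walnut grip 66 mm long (y), 26 mm thick (x), 32 mm high (z = 0 to +32 mm from here). Below it an open eye, clear along x: 52 mm wide (y), 42 mm high (z = 0 to -42 mm), between two flat side straps (6 mm thick in y) and above the cross-bar
- thermo5_eye (a point): on thermo5, axes as thermo5: middle of the grip's underside, 144 mm above the foot; it rests on the hook's bar. Walnut grip 66 mm long (y), 26 mm thick (x), 32 mm high (z = 0 to +32 mm from here). Below it an open eye, clear along x: 52 mm wide (y), 42 mm high (z = 0 to -42 mm), between two flat side straps (6 mm thick in y) and above the cross-bar
- dryer: warm-air dryer fixed on the shelf. Origin on the shelf under the rail's front face, z up. Grey plenum box x -110..50, y -240..380 mm, 50 mm high; steel rail x 0..20 mm, y +-235 mm, top 226 mm high, on posts at y = +-225 mm; five flat hooks from the rail towards -x (the robot); blower drum at the -y end, 112 mm high, y to -360 mm; button panel at the +y end
- hook1 (a point): hook 1 of 5 from the -y end, 90 mm apart; axes as dryer. Point on the top face of its flat bar, 230 mm above the shelf, half way along. Bar 28 mm wide, 6 mm thick, along x from the rail (x = +36 mm from here) to the tip (x = -39 mm), where it turns up 14 mm above its top face (tip 6 mm thick). Only the tips stand higher than the bars
- hook2 (a point): hook 2 of 5 from the -y end, 90 mm apart; axes as dryer. Point on the top face of its flat bar, 230 mm above the shelf, half way along. Bar 28 mm wide, 6 mm thick, along x from the rail (x = +36 mm from here) to the tip (x = -39 mm), where it turns up 14 mm above its top face (tip 6 mm thick). Only the tips stand higher than the bars
- hook3 (a point): hook 3 of 5 from the -y end, 90 mm apart; axes as dryer. Point on the top face of its flat bar, 230 mm above the shelf, half way along. Bar 28 mm wide, 6 mm thick, along x from the rail (x = +36 mm from here) to the tip (x = -39 mm), where it turns up 14 mm above its top face (tip 6 mm thick). Only the tips stand higher than the bars
- hook4 (a point): hook 4 of 5 from the -y end, 90 mm apart; axes as dryer. Point on the top face of its flat bar, 230 mm above the shelf, half way along. Bar 28 mm wide, 6 mm thick, along x from the rail (x = +36 mm from here) to the tip (x = -39 mm), where it turns up 14 mm above its top face (tip 6 mm thick). Only the tips stand higher than the bars
- hook5 (a point): hook 5 of 5 from the -y end, 90 mm apart; axes as dryer. Point on the top face of its flat bar, 230 mm above the shelf, half way along. Bar 28 mm wide, 6 mm thick, along x from the rail (x = +36 mm from here) to the tip (x = -39 mm), where it turns up 14 mm above its top face (tip 6 mm thick). Only the tips stand higher than the bars
- stop_button (a joint): stop button, grey mushroom head 44 mm across, nearer the hooks of the two: 0 = up, 0.008 m = fully down; it springs back; starts moving at about 2 N, fully down at about 6 N
- stop_button_top (a point): middle of the top of the mushroom-headed stop button (86 mm above the shelf when up; moves with it); pressed straight down
- start_button (a joint): start button, small flat round grey button 28 mm across at the far +y end of the panel, 65 mm from the stop button: 0 = up, 0.006 m = fully down; it springs back; starts moving at about 1.5 N, fully down at about 5 N
- start_button_top (a point): middle of the top of the start button (68 mm above the shelf when up; moves with it); pressed straight down
- plumb_bob: bystander: brass plumb bob standing point up, 48 mm across, 116 mm high; origin under its centre
- level: bystander: orange spirit level lying along its x, 240 x 26 x 50 mm; origin centre of underside
- ruler_case: bystander: flat tin ruler case lying along its x, 190 x 44 x 18 mm; origin centre of underside

How it is judged:
On the way, in this order (a step that is already met when the one before it is completed fails the run):
1. the mushroom-headed stop button is pressed fully down (over 6.8 of 8 mm) while every thermometer still stands on the shelf (value of joint stop_button above 0.0068 m and height (world z) of each of thermo1, thermo2, thermo3, thermo4, thermo5 below 0.02 m), for 0.05 s.
2. the stop button has sprung back up (value of joint each of stop_button, start_button below 0.0015 m), for 0.1 s.
3. every thermometer hangs by its handle on a hook, let go, with neither button pressed (all of step 2 and x of thermo1_eye in the frame of dryer between -0.064 and -0.002 m and y of thermo1_eye in the frame of dryer between -0.21 and 0.21 m and z of thermo1_eye in the frame of dryer between 0.222 and 0.242 m and angle between each of thermo1, thermo2, thermo3, thermo4, thermo5's own z axis and vertical below 0.7 rad and contact force between the fingers and thermo1 below 0.2 N and x of thermo2_eye in the frame of dryer between -0.064 and -0.002 m and y of thermo2_eye in the frame of dryer between -0.21 and 0.21 m and z of thermo2_eye in the frame of dryer between 0.222 and 0.242 m and contact force between the fingers and thermo2 below 0.2 N and x of thermo3_eye in the frame of dryer between -0.064 and -0.002 m and y of thermo3_eye in the frame of dryer between -0.21 and 0.21 m and z of thermo3_eye in the frame of dryer between 0.222 and 0.242 m and contact force between the fingers and thermo3 below 0.2 N and x of thermo4_eye in the frame of dryer between -0.064 and -0.002 m and y of thermo4_eye in the frame of dryer between -0.21 and 0.21 m and z of thermo4_eye in the frame of dryer between 0.222 and 0.242 m and contact force between the fingers and thermo4 below 0.2 N and x of thermo5_eye in the frame of dryer between -0.064 and -0.002 m and y of thermo5_eye in the frame of dryer between -0.21 and 0.21 m and z of thermo5_eye in the frame of dryer between 0.222 and 0.242 m and contact force between the fingers and thermo5 below 0.2 N), for 0.2 s.
4. the small start button is pressed fully down (over 5.1 of 6 mm) while every thermometer hangs (value of joint start_button above 0.0051 m and x of thermo1_eye in the frame of dryer between -0.064 and -0.002 m and y of thermo1_eye in the frame of dryer between -0.21 and 0.21 m and z of thermo1_eye in the frame of dryer between 0.222 and 0.242 m and angle between each of thermo1, thermo2, thermo3, thermo4, thermo5's own z axis and vertical below 0.7 rad and contact force between the fingers and thermo1 below 0.2 N and x of thermo2_eye in the frame of dryer between -0.064 and -0.002 m and y of thermo2_eye in the frame of dryer between -0.21 and 0.21 m and z of thermo2_eye in the frame of dryer between 0.222 and 0.242 m and contact force between the fingers and thermo2 below 0.2 N and x of thermo3_eye in the frame of dryer between -0.064 and -0.002 m and y of thermo3_eye in the frame of dryer between -0.21 and 0.21 m and z of thermo3_eye in the frame of dryer between 0.222 and 0.242 m and contact force between the fingers and thermo3 below 0.2 N and x of thermo4_eye in the frame of dryer between -0.064 and -0.002 m and y of thermo4_eye in the frame of dryer between -0.21 and 0.21 m and z of thermo4_eye in the frame of dryer between 0.222 and 0.242 m and contact force between the fingers and thermo4 below 0.2 N and x of thermo5_eye in the frame of dryer between -0.064 and -0.002 m and y of thermo5_eye in the frame of dryer between -0.21 and 0.21 m and z of thermo5_eye in the frame of dryer between 0.222 and 0.242 m and contact force between the fingers and thermo5 below 0.2 N), for 0.05 s.
At the end, for the whole second after the job is handed in: every thermometer hangs untouched by its grip on a hook: grip between the hook's tip and the rail, its underside at the height of the bars' tops (-8 to +12 mm), leaning less than 0.7 rad (a swing does no harm); both buttons up again (within 1.5 mm) (all of step 3).
It fails at once if the start button is pressed while a thermometer still stands on the shelf (value of joint start_button above 0.003 m and height (world z) of any of thermo1, thermo2, thermo3, thermo4, thermo5 below 0.03 m).
It fails at once if a thermometer is tipped over (leaning more than 1 rad) (angle between any of thermo1, thermo2, thermo3, thermo4, thermo5's own z axis and vertical above 1 rad).
It fails at once if the plumb bob, level or ruler case is moved more than 30 mm (distance of any of plumb_bob, level, ruler_case from where it was at the start of the episode above 0.03 m).
Of thermo1, thermo2, thermo3, thermo4, thermo5 only 4 to 5 are there at a start; the rules pass over those that are not, and their reading is None.
At some moment in a run one of thermo1, thermo2, thermo3, thermo4, thermo5 may be knocked a few centimetres aside while the robot is not near it.
It also fails if it takes over 208 s, if anything falls off the work surface, if the arm or the gripper's body presses on something with over 40 N, if the wrist force passes 120 N, or if a joint passes its speed limit or range.

### The arm

A 6-joint arm with a two-finger parallel gripper is mounted at the origin on the work surface. World frame = base frame: x ahead of the robot, y to its left, z up, the work surface at z = 0. Lengths are in m, angles in rad, forces in N, time in s.
With the tool pointing down it reaches from about 0.375 to 0.925 m from the base axis. Payload 5.7 kg.
Tool frame: the origin (TCP) lies between the finger pads; the fingertips stand 14 mm ahead of it and the grasp point (between the pads) lies 5 mm behind it; z points along the fingers, y is the direction in which the jaws open and shut (so a half turn about z gives the same grasp; the last joint's range is limited). The gripper opens to 85 mm and grips with 20 to 120 N. Pads are 22 mm wide; open, the fingers measure 114 mm over their backs; the gripper's body (76 mm by 85 mm) begins 54 mm behind the grasp point. The pads swing forward as they close: fully open they stand 13 mm farther back than shut.
Start: joints at [1.036, 0.359, 1.51, -0, 1.272, -0.115], TCP at [0.245, 0.548, 0.245] pointing down, gripper open.
Joint ranges: [-2.97, 2.97], [-1.01, 2.36], [0.21, 2.38], [-0.96, 4.11], [0.2, 2.71], [-2.98, 2.98]. Speed limits (rad/s): [2.39, 2.39, 3.14, 3.14, 3.14, 3.14].

### API

Orientations are given as a rotation vector (axis times angle).
In Python, from bench import manip, capture, spotter gives the robot as it stands.
- The arm moves only by the tool jog_arm, never from a script. Its argument "moves" is a list of rows, each an object of numbers: "dx", "dy", "dz": the shift along the tool's x, y, z scaled (see below); "rx", "ry", "rz": the turn, a rotation vector about the tool's x, y, z scaled (see below); "hand": the closure, from 0 (fully open) to 1 (shut). A call has 1 to 10 rows; each row is the pose to reach, as a shift and turn from the pose commanded when the call began, along the tool's axes at that moment; what a row does not reach only later rows make up. The controller multiplies each number of a shift by 15 cm and each number of a turn by 2 rad. A row lasts 1/12 s, in which the tool goes at most 41.7 mm and 7.16 degrees, less where a joint would pass 70% of its speed; a pose out of reach is approached as far as the arm can. A call with a number of a shift or a turn outside -1 to 1 is refused whole. A call with a gripper value outside its range is refused whole. The fingers move at their own pace and stop on an object; the grip force is fixed at half the most. Time passes only in rows, so rows that repeat a pose let the fingers close. It gives the time, the measured TCP pose, the force and the opening at its end, in the units of the state.
- manip.sense(): the state, without advancing time (a new reading comes with each control period).
- capture(name): name is "side" or "top" or "wrist"; returns a dict with "image" (400x640x3 uint8, red, green, blue), "z_map" (400x640 float32, m along the optical axis (not along the pixel's ray), 0 where there is no reading), "intrinsics" (3x3 intrinsics, pixels), "R" (3x3) and "t" (3): a world point X has camera coordinates R X + t; the wrist camera has in their place "hand_eye" (4x4, takes a point from camera to tool coordinates, whose origin is the TCP and whose axes are the flange's). Camera axes: x right, y down, z forward; pixel columns grow to the right and rows downward; lengths in m; the calibration is good to about 2 mm. The wrist camera is an equidistant fisheye: a pixel r from the principal point sees the ray r / f radians off the axis. A picture is of the moment at which its call begins: read the wrist's pose just before it.
- manip.finish_job(): hands the job in, once; it reports no verdict.
Trained networks look in the newest picture that a camera, given by its name, has taken for a name from the list of things; names that differ only in an ending like _2 or _b are one class to them, and where a whole thing is asked for, a point or a joint stands for the part that bears it (a point fixed in the world has none). Each returns a list of dicts, best first, with "conf" (0 to 1); they miss things now and then, are a little off and sometimes report something else, mostly with a low value. They report only what shows in the picture. A call takes as long as a camera call.
- spotter.find_in(thing, camera): "point" ([x, y, z] in m, in world coordinates, good to about 4 mm: the middle of the surface that is visible of it).
- spotter.mark_of(thing, camera): "point" ([x, y, z] in m, in world coordinates, good to about 4 mm: a listed point, or the origin of a listed thing).
The state is a dict: "time": time; "joint_pos": joint angles; "qvel": joint speeds; "joint_efforts": joint torques, N m; "tool_pos": TCP position; "tool_rot": TCP orientation; "wrist_force": force on the tool from outside, world axes, zero at the start; "moment": the same for the moment, N m; "finger_gap": opening from 0.0 (shut) to 1.0 (fully open).
Only numpy, scipy, OpenCV 4.12 (cv2) and the standard library are available. Lean on these libraries where they do the work, as an engineer would, in place of code of your own. Each camera call takes 0.05 s, during which the arm holds its last target.

## Working session

There is one attempt and no reset: what is moved stays moved. The work goes in short steps, Python scripts to look and compute and a tool call to move; the robot and the scene stay as the last step left them, time stands still between calls to the robot, and variables do not carry over. Pictures are saved under pics/ and viewed, and the job is handed in when it is done.

Besides the shell and the picture viewer there is one more tool, called after "Call:" in YAML: its name, and indented under it one key for each argument. jog_arm: Moves the arm, as the interface text tells. Its arguments: {"type":"object","properties":{"moves":{"type":"array","items":{"type":"object","properties":{"dx":{"type":"number","minimum":-1,"maximum":1},"dy":{"type":"number","minimum":-1,"maximum":1},"dz":{"type":"number","minimum":-1,"maximum":1},"rx":{"type":"number","minimum":-1,"maximum":1},"ry":{"type":"number","minimum":-1,"maximum":1},"rz":{"type":"number","minimum":-1,"maximum":1},"hand":{"type":"number"}}}}},"required":["moves"]}

```bash
ls; mkdir -p pics; python3 - <<'E'
from bench import manip, capture, spotter
import cv2
s=manip.sense(); print(s)
for n in ("side","top","wrist"):
    c=capture(n); cv2.imwrite(f"pics/{n}0.png",c["image"][:,:,::-1])
    if "R" in c: print(n,c["intrinsics"],c["R"],c["t"])
    else: print(c["intrinsics"],c["hand_eye"])
E
```

```text
pics
{'time': 0.0, 'joint_pos': array([ 1.03591653e+00,  3.59560199e-01,  1.51144626e+00,  5.19592735e-06,
        1.27251626e+00, -1.15092236e-01]), 'qvel': array([-0.00025372, -0.00142832,  0.00101179, -0.00044015, -0.00033917,
       -0.00138669]), 'joint_efforts': array([-5.41559086e-03, -5.27623343e+01, -2.78619826e+01, -9.81525991e-04,
        1.33264245e-02,  1.94068855e-05]), 'tool_pos': array([0.2441981 , 0.54732612, 0.24441545]), 'tool_rot': array([-6.54442409e-01, -3.07203516e+00,  2.86998982e-03]), 'wrist_force': array([-0.41492121,  0.31726245,  0.9718507 ]), 'moment': array([-0.02004957, -0.00749786, -0.00973681]), 'finger_gap': 1.0002194066748615}
side [[388.7398277    0.         317.4670468 ]
 [  0.         388.7398277  198.72979538]
 [  0.           0.           1.        ]] [[ 0.69392016 -0.71982949  0.01789724]
 [-0.38816686 -0.39489874 -0.83269531]
 [ 0.60646624  0.57087695 -0.55344215]] [-0.37536224  0.31035788  0.87010339]
top [[393.88892404   0.         322.35525435]
 [  0.         393.88892404 202.77205666]
 [  0.           0.           1.        ]] [[ 0.01299187 -0.99986427 -0.01013172]
 [-0.99058835 -0.01148927 -0.13639177]
 [ 0.13625685  0.01180835 -0.99060317]] [-0.01264399  0.54261361  1.46338334]
[[309.70691629   0.         315.75606706]
 [  0.         309.70691629 195.72202593]
 [  0.           0.           1.        ]] [[ 1.45230891e-04 -9.63918183e-01 -2.66198637e-01  6.66448105e-02]
 [ 9.99999980e-01  1.04140589e-04  1.68475244e-04  3.70192446e-05]
 [-1.34674269e-04 -2.66198657e-01  9.63918180e-01 -1.29159315e-01]
 [ 0.00000000e+00  0.00000000e+00  0.00000000e+00  1.00000000e+00]]
```

View pics/side0.png

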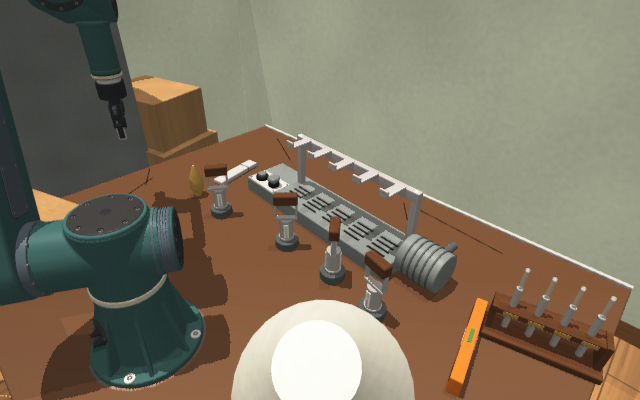

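View pics/top0.png

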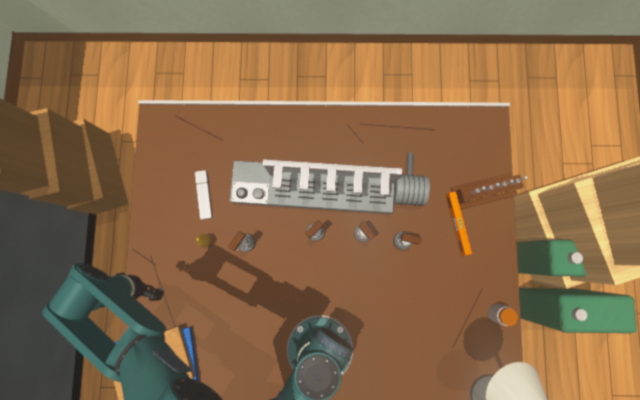

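View pics/wrist0.png

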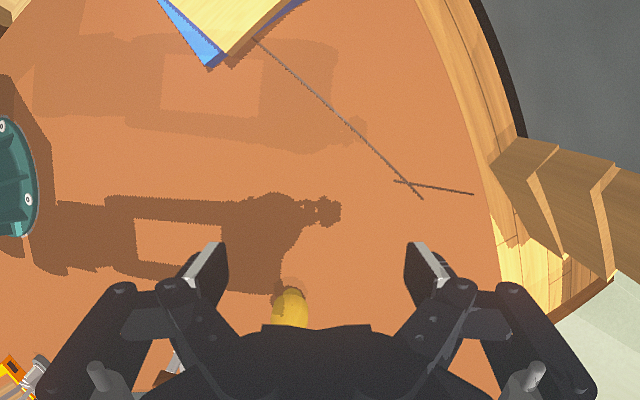

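```bash
python3 - <<'E'
from bench import manip, capture, spotter
import numpy as np
for cam in ("top","side"):
    for n in ("thermo1","thermo1_eye","hook1","hook3","dryer","stop_button_top","start_button_top","plumb_bob","level","ruler_case"):
        try:
            for d in spotter.mark_of(n,cam): print(cam,n,np.round(d["point"],3),round(d["conf"],2))
        except Exception as e: print(cam,n,e)
print(manip.sense()["time"])
E
```

```text
top thermo1 [ 0.394  0.289 -0.002] 0.89
top thermo1 [ 0.434 -0.155  0.003] 0.76
top thermo1 [ 0.405 -0.312 -0.002] 0.65
top thermo1 [ 0.434  0.024 -0.   ] 0.54
top thermo1_eye [0.435 0.021 0.142] 0.62
top thermo1_eye [ 0.584 -0.215  0.227] 0.56
top hook1 [ 0.595 -0.034  0.229] 0.9
top hook1 [ 0.586 -0.217  0.23 ] 0.8
top hook1 [0.6   0.053 0.229] 0.73
top hook1 [ 0.59  -0.126  0.231] 0.66
top hook1 [0.608 0.145 0.229] 0.59
top hook1 [0.576 0.302 0.074] 0.36
top hook3 [ 0.595 -0.034  0.229] 0.9
top hook3 [ 0.586 -0.217  0.23 ] 0.8
top hook3 [0.6   0.053 0.229] 0.73
top hook3 [ 0.59  -0.126  0.231] 0.66
top hook3 [0.608 0.145 0.229] 0.59
top hook3 [0.576 0.302 0.074] 0.36
top dryer [ 0.631 -0.038  0.   ] 0.91
top dryer [ 0.59  -0.125  0.233] 0.7
top stop_button_top [0.57  0.235 0.088] 0.62
top stop_button_top [ 0.404 -0.309 -0.002] 0.58
top start_button_top [0.576 0.304 0.07 ] 0.42
top plumb_bob [0.398 0.44  0.001] 0.62
top level [ 0.474 -0.523 -0.003] 0.93
top ruler_case [0.574 0.464 0.001] 0.81
side thermo1 [ 0.436  0.019 -0.002] 0.98
side thermo1 [ 0.409 -0.307 -0.003] 0.97
side the
[... 246 characters left out ...]
84 -0.215  0.223] 0.91
side hook1 [0.604 0.144 0.232] 0.75
side hook1 [ 0.433 -0.163  0.004] 0.6
side hook3 [ 0.59  -0.124  0.23 ] 0.93
side hook3 [ 0.604 -0.033  0.231] 0.93
side hook3 [0.603 0.056 0.23 ] 0.92
side hook3 [ 0.584 -0.215  0.223] 0.91
side hook3 [0.604 0.144 0.232] 0.75
side hook3 [ 0.433 -0.163  0.004] 0.6
side dryer [ 0.634 -0.038 -0.001] 0.71
side dryer [ 0.43  -0.16   0.145] 0.31
side stop_button_top [0.572 0.233 0.082] 0.63
side start_button_top [0.576 0.303 0.076] 0.43
side plumb_bob [0.398 0.441 0.002] 0.74
side plumb_bob [ 0.582 -0.212  0.225] 0.53
side level [ 0.407 -0.307 -0.004] 0.6
side level [ 0.465 -0.522 -0.001] 0.59
side ruler_case [0.573 0.462 0.002] 0.78
1.15
```

The side and top images show four thermometers, around (220,190), (287,220), (333,250) and (374,285) in the side image. The dryer is behind them, and its two buttons sit at the +y end. Next I'll measure precise poses from depth.

```bash
cat > h.py <<'E'
from bench import manip, capture, spotter
import numpy as np, cv2
from scipy.spatial.transform import Rotation as Ro
def cloud(c):
    K=c["intrinsics"]; z=c["z_map"]; v,u=np.mgrid[:z.shape[0],:z.shape[1]]
    P=np.stack([(u-K[0,2])/K[0,0]*z,(v-K[1,2])/K[1,1]*z,z],-1)
    W=(P-c["t"])@c["R"]; W[z<=0]=np.nan
    return W
def save(c,n,crop=None,s=1):
    im=c["image"][:,:,::-1]
    if crop: im=im[crop[1]:crop[3],crop[0]:crop[2]]
    cv2.imwrite("pics/"+n,cv2.resize(im,None,fx=s,fy=s,interpolation=cv2.INTER_CUBIC))
# dryer pose
def rel(x,y,z,yaw=None,prt=True):
    """tool down target; yaw=world direction of tool y (jaw) mod pi"""
    s=manip.sense(); R=Ro.from_rotvec(s["tool_rot"]); p=s["tool_pos"]
    cur=R.as_matrix(); 
    d=R.inv().apply(np.array([x,y,z])-p)/0.15
    if yaw is None: yaw=np.arctan2(cur[1,1],cur[0,1])
    out=[]
    for k in (0,np.pi):
        a=yaw+k; Y=np.array([np.cos(a),np.sin(a),0]); Z=np.array([0,0,-1.]); X=np.cross(Y,Z)
        T=Ro.from_matrix(np.stack([X,Y,Z],1)); rv=(R.inv()*T).as_rotvec(); out.append(rv)
    out.sort(key=np.linalg.norm)
    print("t",round(s["time"],2),"pos",np.round(p,4),"j6",round(s["joint_pos"][5],2),"gap",round(s["finger_gap"],3),"F",np.round(s["wrist_force"],1))
    print("shift",np.round(d,3),"turn",np.round(out[0]/2,3)," alt",np.round(out[1]/2,3))
E
python3 - <<'E'
from h import *
B={}
for cam in("top","side"):
    W=cloud(capture(cam)); im=None
    for i,(x,y) in enumerate([(.392,.29),(.435,.022),(.434,-.158),(.407,-.31)]):
        m=(np.hypot(W[...,0]-x,W[...,1]-y)<.06)&(W[...,2]>.165)&(W[...,2]<.19)
        P=W[m]
        (c,sz,a)=cv2.minAreaRect((P[:,:2]*1000).astype(np.float32))
        print(cam,i,len(P),"z",np.round(np.percentile(P[:,2],[5,50,95]),4),np.round(c),np.round(sz),round(a,1), np.round(P.mean(0),4))
        B[cam,i]=P
    # rail/hooks
    m=(W[...,2]>.215)&(W[...,2]<.25)&(W[...,0]>.5)&(W[...,0]<.72)&(abs(W[...,1])<.3)
    P=W[m]; print(cam,"rail",len(P),np.percentile(P[:,2],[5,50,95]))
    np.save(f"pics/rail_{cam}.npy",P)
    for n,(x,y) in dict(stop=(.571,.234),start=(.576,.303)).items():
        m=(np.hypot(W[...,0]-x,W[...,1]-y)<.04)&(W[...,2]>(.075 if n=="stop" else .06))
        P=W[m]; print(cam,n,len(P),np.round(P.mean(0),4),np.round(P.min(0),3),np.round(P.max(0),3))
for i in range(4):
    P=np.vstack([B["top",i],B["side",i]]); (c,sz,a)=cv2.minAreaRect((P[:,:2]*1000).astype(np.float32)); print("both",i,np.round(c),np.round(sz),round(a,1))
for cam in("top","side"):
  P=np.load(f"pics/rail_{cam}.npy")
  H=np.histogram2d(P[:,0],P[:,1],[np.arange(.53,.68,.01),np.arange(-.3,.22,.01)])[0].astype(int)
  for r,h in enumerate(H): print("%.2f"%(.53+.01*r)," ".join("%2d"%v for v in h))
E
```

```text
top 0 146 z [0.1691 0.1735 0.1778] [391. 286.] [27. 65.] 55.4 [0.3907 0.2859 0.1735]
top 1 145 z [0.1691 0.1736 0.1795] [436.  21.] [25. 66.] 46.1 [0.4349 0.0208 0.1739]
top 2 143 z [0.1697 0.1748 0.179 ] [ 433. -161.] [66. 25.] 38.5 [ 0.4329 -0.1608  0.1746]
top 3 150 z [0.1675 0.1741 0.1797] [ 406. -313.] [67. 26.] 78.5 [ 0.406  -0.3113  0.1741]
top rail 1773 [0.22043383 0.22706923 0.2368101 ]
top stop 101 [0.5715 0.2347 0.0822] [0.552 0.215 0.075] [0.594 0.256 0.091]
top start 75 [0.5755 0.2998 0.067 ] [0.558 0.281 0.06 ] [0.596 0.32  0.08 ]
side 0 149 z [0.1659 0.1747 0.1774] [387. 285.] [27. 66.] 58.0 [0.3854 0.2831 0.1732]
side 1 199 z [0.1672 0.1746 0.1775] [431.  20.] [31. 65.] 46.4 [0.4299 0.0183 0.1736]
side 2 205 z [0.1683 0.1756 0.178 ] [ 430. -160.] [68. 26.] 38.6 [ 0.4254 -0.1639  0.1748]
side 3 322 z [0.1667 0.1754 0.1776] [ 403. -312.] [65. 27.] 79.1 [ 0.3996 -0.3139  0.1742]
side rail 1692 [0.21842001 0.2281882  0.24181729]
side stop 82 [0.5663 0.2328 0.0827] [0.547 0.216 0.076] [0.587 0.254 0.087]
side start 69 [0.5696 0.297  0.0669] [0.554 0.281 0.06 ] [0.593 0.316
[... 4187 characters left out ...]
 5 12 12 10 14 14  9  4  3  3  5  7  6  3  4 11  4  2  0  0  0  0  0
0.64  0  0  0  0  0  0  0  0  0  0  1  0  0  1  3  1  1  1  2  3  3  4  4  5  4  6  5  3  6  4  4  6  5  3  4  3  3  3  7  4  8  5  9  5  2  2  2  5 11  7  0
0.65  0  0  0  0  0  0  0  0  0  0  0  0  0  0  0  0  0  0  0  0  0  0  0  0  0  0  0  0  0  0  1  2  1  1  3  2  1  2  2  2  3  3  4  5  2  5  3  6  2  3  0
0.66  0  0  0  0  0  0  0  0  0  0  0  0  0  0  0  0  0  0  0  0  0  0  0  0  0  0  0  0  0  0  0  0  0  0  0  0  0  0  0  0  0  0  0  0  0  1  0  0  1  1  0
0.67  0  0  0  0  0  0  0  0  0  0  0  0  0  0  0  0  0  0  0  0  0  0  0  0  0  0  0  0  0  0  0  0  0  0  0  0  0  0  0  0  0  0  0  0  0  0  0  0  0  0  0
```

```bash
python3 - <<'E'
from h import *
c=capture("top"); save(c,"top_crop.png",(180,150,460,270),2.8)
c=capture("side"); save(c,"side_crop.png",(180,120,460,330),2.8)
E
```

```text
(no output)
```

View pics/top_crop.png

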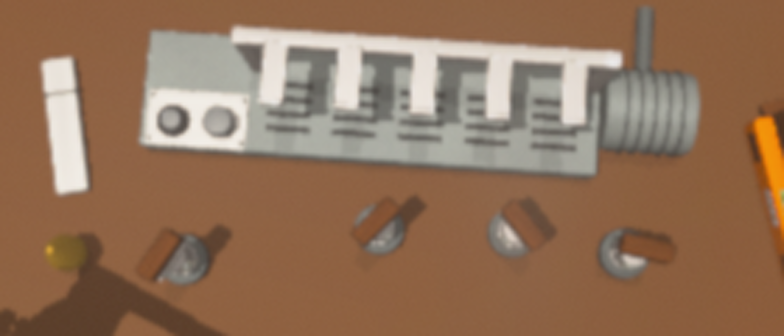

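View pics/side_crop.png

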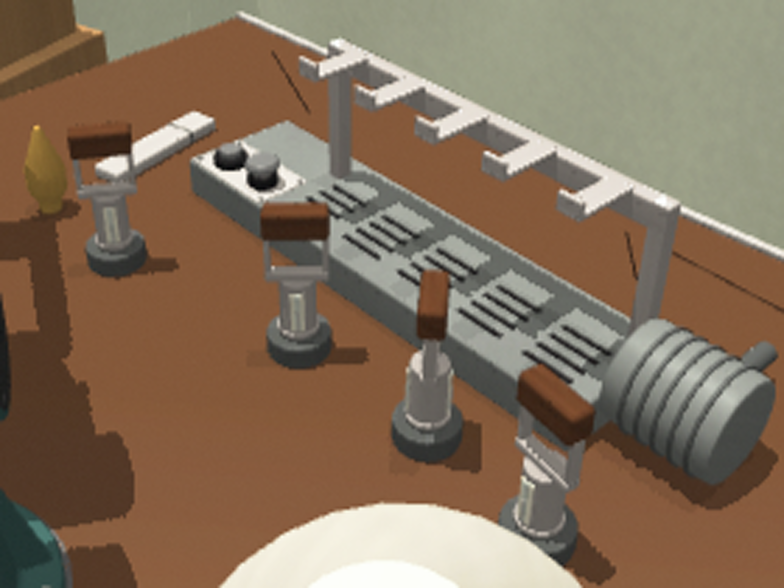

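The close-ups agree: four thermometers, mushroom button at (218,122) and flat button at (172,120) in the top crop. I'll do the stop button first.

```bash
python3 - <<'E'
from h import *
rel(.570,.2345,.2,None)
R=Ro.from_rotvec(manip.sense()["tool_rot"]).as_matrix(); print(R.round(2))
for cam in("top","side"):
    P=np.load(f"pics/rail_{cam}.npy")
E
```

```text
t 1.35 pos [0.2446 0.5479 0.2453] j6 -0.12 gap 0.998 F [ 0.6 -0.4  0.3]
shift [-2.833 -1.023  0.302] turn [-0.  0.  0.]  alt [-0.    -0.    -1.571]
[[-0.91  0.41 -0.  ]
 [ 0.41  0.91 -0.  ]
 [-0.   -0.   -1.  ]]
```

Call:
jog_arm:
  moves:
    - {"dx": -0.944, "dy": -0.341, "hand": 1}
    - {"dx": -0.944, "dy": -0.341, "hand": 1}
    - {"dx": -0.944, "dy": -0.341, "hand": 1}
    - {"dx": -0.944, "dy": -0.341, "hand": 1}

```text
invalid input at $.moves[0]: expected keys dx, dy, dz, rx, ry, rz, hand
```

Call:
jog_arm:
  moves:
    - {"dx": -0.944, "dy": -0.341, "hand": 1}
    - {"dx": -0.944, "dy": -0.341, "hand": 1}
    - {"dx": -0.944, "dy": -0.341, "hand": 1}
    - {"dx": -0.944, "dy": -0.341, "hand": 1}

```text
invalid input at $.moves[0]: expected keys dx, dy, dz, rx, ry, rz, hand
```

Call:
jog_arm:
  moves:
    - {"dx": -0.944, "dy": -0.341, "dz": 0.3, "hand": 1}
    - {"dx": -0.944, "dy": -0.341, "dz": 0.3, "hand": 1}
    - {"dx": -0.944, "dy": -0.341, "dz": 0.3, "hand": 1}
    - {"dx": -0.944, "dy": -0.341, "dz": 0.3, "hand": 1}
    - {"dx": -0.944, "dy": -0.341, "dz": 0.3, "hand": 1}

```text
invalid input at $.moves[0]: expected keys dx, dy, dz, rx, ry, rz, hand
```

```bash
python3 - <<'E'
from h import *
rel(.570,.2345,.108)
c=capture("wrist"); save(c,"w1.png")
E
```

```text
t 1.35 pos [0.2446 0.5479 0.2453] j6 -0.12 gap 0.998 F [ 0.6 -0.4  0.3]
shift [-2.833 -1.023  0.915] turn [-0.  0.  0.]  alt [-0.    -0.    -1.571]
```

View pics/w1.png

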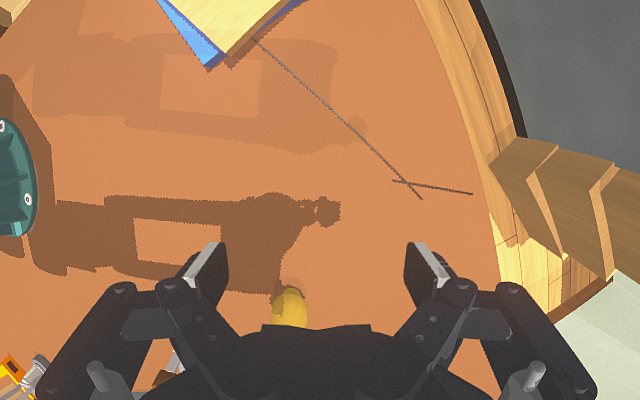

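All seven keys are required, so the calls were refused and the arm hasn't moved.

Call:
jog_arm:
  moves:
    - {"dx": -0.944, "dy": -0.341, "dz": 0, "rx": 0, "ry": 0, "rz": 0, "hand": 1}
    - {"dx": -0.944, "dy": -0.341, "dz": 0, "rx": 0, "ry": 0, "rz": 0, "hand": 1}
    - {"dx": -0.944, "dy": -0.341, "dz": 0, "rx": 0, "ry": 0, "rz": 0, "hand": 1}
    - {"dx": -0.944, "dy": -0.341, "dz": 0, "rx": 0, "ry": 0, "rz": 0, "hand": 1}

```text
time: 1.73
tool_pos: [0.3551, 0.4411, 0.2453]
tool_rot: [0.655, 3.071, -0.001]
wrist_force: [0.9, -1.1, -0.2]
finger_gap: 0.455
```

Call:
jog_arm:
  moves:
    - {"dx": -0.944, "dy": -0.341, "dz": 0, "rx": 0, "ry": 0, "rz": 0, "hand": 1}
    - {"dx": -0.944, "dy": -0.341, "dz": 0, "rx": 0, "ry": 0, "rz": 0, "hand": 1}
    - {"dx": -0.944, "dy": -0.341, "dz": 0, "rx": 0, "ry": 0, "rz": 0, "hand": 1}
    - {"dx": -0.944, "dy": -0.341, "dz": 0, "rx": 0, "ry": 0, "rz": 0, "hand": 1}

```text
time: 2.07
tool_pos: [0.4641, 0.3363, 0.2455]
tool_rot: [0.657, 3.071, -0.001]
wrist_force: [1.4, -0.1, 0.1]
finger_gap: -0.002
```

Call:
jog_arm:
  moves:
    - {"dx": -0.944, "dy": -0.341, "dz": 0.3, "rx": 0, "ry": 0, "rz": 0, "hand": 1}
    - {"dx": -0.944, "dy": -0.341, "dz": 0.3, "rx": 0, "ry": 0, "rz": 0, "hand": 1}
    - {"dx": -0.944, "dy": -0.341, "dz": 0.3, "rx": 0, "ry": 0, "rz": 0, "hand": 1}
    - {"dx": -0.944, "dy": -0.341, "dz": 0.3, "rx": 0, "ry": 0, "rz": 0, "hand": 1}
    - {"dx": -0.944, "dy": -0.341, "dz": 0.3, "rx": 0, "ry": 0, "rz": 0, "hand": 1}

```text
time: 2.48
tool_pos: [0.5736, 0.23, 0.1983]
tool_rot: [0.661, 3.07, -0.004]
wrist_force: [-0.2, -0.7, -0.4]
finger_gap: 0.0
```

```bash
python3 - <<'E'
from h import *
rel(.570,.2345,.108)
c=capture("wrist"); save(c,"w2.png")
E
```

```text
t 2.48 pos [0.5736 0.23   0.1983] j6 -0.87 gap 0.0 F [-0.2 -0.7 -0.4]
shift [0.035 0.019 0.602] turn [-0.001  0.001  0.   ]  alt [-1.000e-03 -2.000e-03 -1.571e+00]
```

View pics/w2.png

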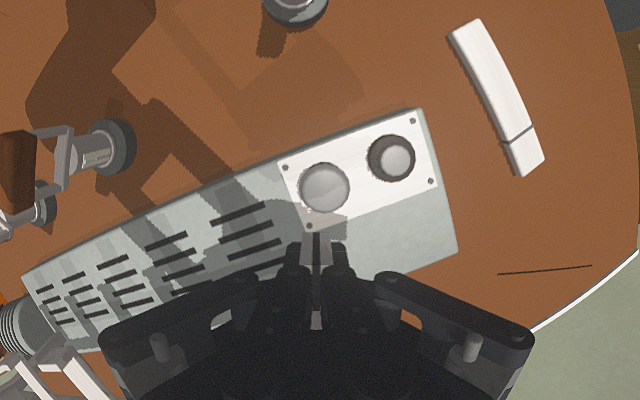

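Call:
jog_arm:
  moves:
    - {"dx": 0.03, "dy": 0.02, "dz": 0.3, "rx": 0, "ry": 0, "rz": 0, "hand": 1}
    - {"dx": 0.03, "dy": 0.02, "dz": 0.6, "rx": 0, "ry": 0, "rz": 0, "hand": 1}
    - {"dx": 0.03, "dy": 0.02, "dz": 0.6, "rx": 0, "ry": 0, "rz": 0, "hand": 1}
    - {"dx": 0.03, "dy": 0.02, "dz": 0.6, "rx": 0, "ry": 0, "rz": 0, "hand": 1}

```text
time: 2.87
tool_pos: [0.5637, 0.2391, 0.1078]
tool_rot: [-0.652, -3.067, 0.005]
wrist_force: [-0.0, 1.0, 1.4]
finger_gap: -0.002
```

```bash
python3 - <<'E'
from h import *
rel(.570,.2345,.0915)
c=capture("wrist"); save(c,"w3.png")
for n in("stop_button_top","start_button_top"):
  for d in spotter.mark_of(n,"wrist"): print(n,np.round(d["point"],4),d["conf"])
E
```

```text
t 2.87 pos [0.5637 0.2391 0.1078] j6 -0.86 gap -0.002 F [-0.   1.   1.4]
shift [-0.052 -0.01   0.108] turn [-0.002 -0.003 -0.   ]  alt [-0.004  0.004  1.571]
start_button_top [0.579  0.3021 0.0738] 0.88
```

View pics/w3.png

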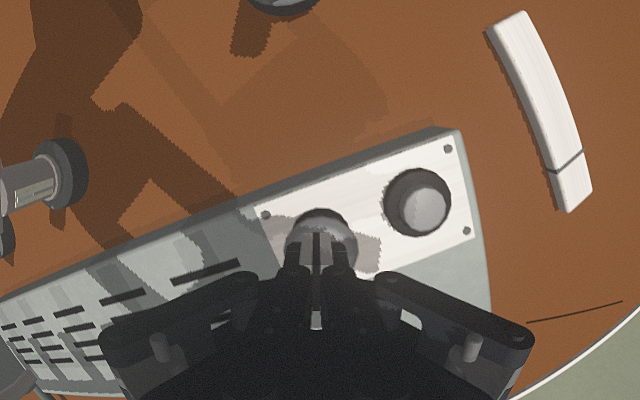

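Call:
jog_arm:
  moves:
    - {"dx": 0, "dy": 0, "dz": 0, "rx": 0, "ry": 0, "rz": 0, "hand": 1}
    - {"dx": 0, "dy": 0, "dz": 0, "rx": 0, "ry": 0, "rz": 0, "hand": 1}

```text
time: 3.18
tool_pos: [0.5685, 0.2398, 0.1126]
tool_rot: [0.653, 3.069, 0.003]
wrist_force: [0.1, 0.2, -0.3]
finger_gap: 0.0
```

```bash
python3 - <<'E'
from h import *
rel(.570,.2345,.0915)
E
```

```text
t 3.18 pos [0.5685 0.2398 0.1126] j6 -0.86 gap 0.0 F [ 0.1  0.2 -0.3]
shift [-0.023 -0.029  0.14 ] turn [ 0.001  0.002 -0.   ]  alt [ 0.002 -0.002  1.571]
```

Call:
jog_arm:
  moves:
    - {"dx": -0.023, "dy": -0.029, "dz": 0.06, "rx": 0, "ry": 0, "rz": 0, "hand": 1}
    - {"dx": -0.023, "dy": -0.029, "dz": 0.1, "rx": 0, "ry": 0, "rz": 0, "hand": 1}
    - {"dx": -0.023, "dy": -0.029, "dz": 0.14, "rx": 0, "ry": 0, "rz": 0, "hand": 1}
    - {"dx": -0.023, "dy": -0.029, "dz": 0.14, "rx": 0, "ry": 0, "rz": 0, "hand": 1}
    - {"dx": -0.023, "dy": -0.029, "dz": 0.14, "rx": 0, "ry": 0, "rz": 0, "hand": 1}

```text
time: 3.6
tool_pos: [0.5699, 0.2336, 0.0913]
tool_rot: [0.654, 3.07, 0.001]
wrist_force: [-1.9, -3.1, 17.9]
finger_gap: -0.002
```

Call:
jog_arm:
  moves:
    - {"dx": 0, "dy": 0, "dz": 0.01, "rx": 0, "ry": 0, "rz": 0, "hand": 1}
    - {"dx": 0, "dy": 0, "dz": 0.01, "rx": 0, "ry": 0, "rz": 0, "hand": 1}
    - {"dx": 0, "dy": 0, "dz": -0.2, "rx": 0, "ry": 0, "rz": 0, "hand": 1}
    - {"dx": 0, "dy": 0, "dz": -0.5, "rx": 0, "ry": 0, "rz": 0, "hand": 1}
    - {"dx": 0, "dy": 0, "dz": -0.9, "rx": 0, "ry": 0, "rz": 0, "hand": 0}
    - {"dx": 0, "dy": 0, "dz": -0.9, "rx": 0, "ry": 0, "rz": 0, "hand": 0}
    - {"dx": 0, "dy": 0, "dz": -0.9, "rx": 0, "ry": 0, "rz": 0, "hand": 0}
    - {"dx": 0, "dy": 0, "dz": -0.9, "rx": 0, "ry": 0, "rz": 0, "hand": 0}

```text
time: 4.27
tool_pos: [0.5691, 0.2339, 0.2253]
tool_rot: [0.655, 3.07, 0.002]
wrist_force: [0.2, -0.1, -1.4]
finger_gap: 0.563
```

```bash
python3 - <<'E'
from h import *
a=np.deg2rad
rel(.389,.286,.225,a(56.5))
W=cloud(capture("top"))
for n,(x,y) in dict(stop=(.571,.234),start=(.576,.303)).items():
    m=(np.hypot(W[...,0]-x,W[...,1]-y)<.04)&(W[...,2]>(.075 if n=="stop" else .06))&(W[...,2]<.1)
    P=W[m]; print(n,len(P),P[:,2].mean())
E
```

```text
t 4.27 pos [0.5691 0.2339 0.2253] j6 -0.87 gap 0.563 F [ 0.2 -0.1 -1.4]
shift [ 1.238e+00 -1.720e-01 -1.000e-03] turn [0.001 0.001 0.082]  alt [-1.000e-03  1.000e-03 -1.488e+00]
stop 15 0.0834082223657851
start 34 0.06836103325102834
```

Call:
jog_arm:
  moves:
    - {"dx": 0.62, "dy": -0.09, "dz": 0, "rx": 0, "ry": 0, "rz": 0.04, "hand": 0}
    - {"dx": 0.62, "dy": -0.09, "dz": 0, "rx": 0, "ry": 0, "rz": 0.04, "hand": 0}
    - {"dx": 0.62, "dy": -0.09, "dz": 0, "rx": 0, "ry": 0, "rz": 0.04, "hand": 0}

```text
time: 4.57
tool_pos: [0.4702, 0.2589, 0.2209]
tool_rot: [-0.774, -3.035, 0.008]
wrist_force: [-0.7, -1.4, -1.3]
finger_gap: 0.999
```

Call:
jog_arm:
  moves:
    - {"dx": 0.62, "dy": -0.13, "dz": 0, "rx": 0, "ry": 0, "rz": 0.04, "hand": 0}
    - {"dx": 0.62, "dy": -0.13, "dz": 0, "rx": 0, "ry": 0, "rz": 0.04, "hand": 0}
    - {"dx": 0.62, "dy": -0.13, "dz": 0, "rx": 0, "ry": 0, "rz": 0.04, "hand": 0}
    - {"dx": 0.62, "dy": -0.13, "dz": 0, "rx": 0, "ry": 0, "rz": 0.04, "hand": 0}
    - {"dx": 0.62, "dy": -0.13, "dz": 0, "rx": 0, "ry": 0, "rz": 0.04, "hand": 0}

```text
time: 4.98
tool_pos: [0.3862, 0.2866, 0.2231]
tool_rot: [-0.895, -3.01, 0.003]
wrist_force: [0.6, 1.0, 0.6]
finger_gap: 0.997
```

```bash
cat >> h.py <<'E'
def wcloud():
    s=manip.sense(); R=Ro.from_rotvec(s["tool_rot"]).as_matrix(); p=s["tool_pos"]
    c=capture("wrist"); K=c["intrinsics"]; z=c["z_map"]; v,u=np.mgrid[:z.shape[0],:z.shape[1]]
    dx=(u-K[0,2])/K[0,0]; dy=(v-K[1,2])/K[1,1]; r=np.hypot(dx,dy)+1e-9; f=np.tan(np.minimum(r,1.5))/r
    P=np.stack([dx*f*z,dy*f*z,z],-1); H=c["hand_eye"]
    P=P@H[:3,:3].T+H[:3,3]
    P[z<=0]=np.nan
    return c,P@R.T+p
def grip(W,x,y,lo=.15,hi=.19,r=.05):
    m=(np.hypot(W[...,0]-x,W[...,1]-y)<r)&(W[...,2]>lo)&(W[...,2]<hi)
    P=W[m]
    if len(P)<10: print("none"); return
    ct,sz,a=cv2.minAreaRect((P[:,:2]*1000).astype(np.float32))
    if sz[0]>sz[1]: a-=90
    print(len(P),"ctr",np.round(ct),"size",np.round(sz),"jaw",round(a,1),"z",np.round(np.percentile(P[:,2],[5,50,95]),4))
E
python3 - <<'E'
from h import *
rel(.389,.286,.225,np.deg2rad(56.5))
c,W=wcloud(); save(c,"w4.png"); grip(W,.389,.286)
for cam in("top","side"): grip(cloud(capture(cam)),.389,.286)
E
```

```text
t 4.98 pos [0.3862 0.2866 0.2231] j6 -0.5 gap 0.997 F [0.6 1.  0.6]
shift [-0.018  0.007 -0.012] turn [-0.001 -0.     0.003]  alt [ 0.    -0.002 -1.567]
4199 ctr [391. 289.] size [26. 65.] jaw 56.5 z [0.1694 0.1761 0.1774]
70 ctr [404. 278.] size [27. 36.] jaw 58.9 z [0.1567 0.1727 0.1785]
248 ctr [388. 286.] size [31. 66.] jaw 57.0 z [0.152  0.1689 0.1773]
```

View pics/w4.png

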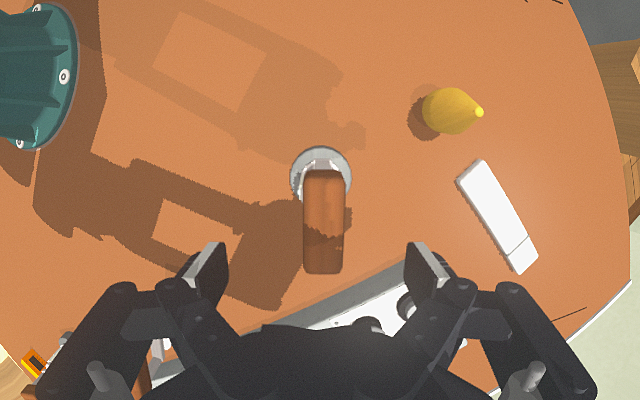

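```bash
python3 - <<'E'
from h import *
rel(.390,.288,.171,np.deg2rad(56.5))
E
```

```text
t 5.13 pos [0.3884 0.2867 0.2238] j6 -0.5 gap 1.002 F [-0.1  0.1  0.2]
shift [-0.004  0.013  0.352] turn [-0.     0.     0.002]  alt [-0.    -0.    -1.569]
```

Call:
jog_arm:
  moves:
    - {"dx": -0.004, "dy": 0.013, "dz": 0.15, "rx": 0, "ry": 0, "rz": 0, "hand": 0}
    - {"dx": -0.004, "dy": 0.013, "dz": 0.35, "rx": 0, "ry": 0, "rz": 0, "hand": 0}
    - {"dx": -0.004, "dy": 0.013, "dz": 0.35, "rx": 0, "ry": 0, "rz": 0, "hand": 0}
    - {"dx": -0.004, "dy": 0.013, "dz": 0.35, "rx": 0, "ry": 0, "rz": 0, "hand": 0.3}
    - {"dx": -0.004, "dy": 0.013, "dz": 0.35, "rx": 0, "ry": 0, "rz": 0, "hand": 0.6}
    - {"dx": -0.004, "dy": 0.013, "dz": 0.35, "rx": 0, "ry": 0, "rz": 0, "hand": 1}
    - {"dx": -0.004, "dy": 0.013, "dz": 0.35, "rx": 0, "ry": 0, "rz": 0, "hand": 1}
    - {"dx": -0.004, "dy": 0.013, "dz": 0.35, "rx": 0, "ry": 0, "rz": 0, "hand": 1}
    - {"dx": -0.004, "dy": 0.013, "dz": 0.35, "rx": 0, "ry": 0, "rz": 0, "hand": 1}

```text
time: 5.88
tool_pos: [0.3897, 0.2889, 0.1731]
tool_rot: [0.898, 3.008, 0.004]
wrist_force: [0.2, 0.7, 5.4]
finger_gap: 0.288
```

```bash
python3 - <<'E'
from h import *
a0=-.0594
rel(.390,.288,.27,a0)
c,W=wcloud(); save(c,"w5.png"); grip(W,.389,.286)
E
```

```text
t 5.88 pos [0.3897 0.2889 0.1731] j6 -0.5 gap 0.288 F [0.2 0.7 5.4]
shift [-0.006 -0.002 -0.646] turn [ 0.002 -0.     0.525]  alt [ 0.     0.002 -1.046]
8698 ctr [391. 291.] size [49. 67.] jaw 77.2 z [0.1665 0.1763 0.1845]
```

View pics/w5.png

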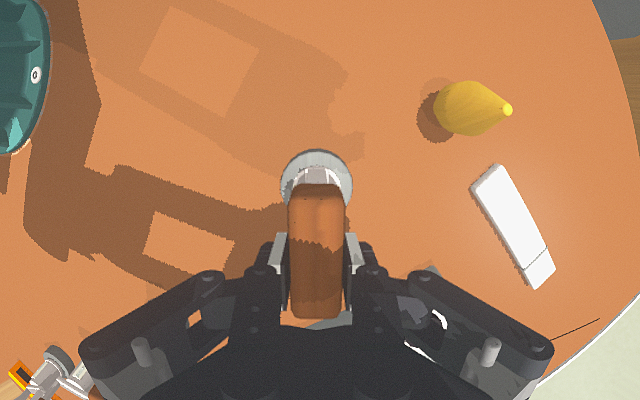

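```bash
python3 - <<'E'
from h import *
a0=-.0594
rel(.507,.150,.284,a0)
E
```

```text
t 5.93 pos [0.3897 0.2889 0.1731] j6 -0.5 gap 0.292 F [0.3 0.6 7.1]
shift [-1.163 -0.344 -0.739] turn [ 0.002 -0.     0.525]  alt [ 0.     0.002 -1.046]
```

Call:
jog_arm:
  moves:
    - {"dx": 0, "dy": 0, "dz": -0.25, "rx": 0, "ry": 0, "rz": 0, "hand": 1}
    - {"dx": 0, "dy": 0, "dz": -0.5, "rx": 0, "ry": 0, "rz": 0.06, "hand": 1}
    - {"dx": -0.2, "dy": -0.05, "dz": -0.74, "rx": 0, "ry": 0, "rz": 0.12, "hand": 1}
    - {"dx": -0.4, "dy": -0.11, "dz": -0.74, "rx": 0, "ry": 0, "rz": 0.18, "hand": 1}
    - {"dx": -0.6, "dy": -0.17, "dz": -0.74, "rx": 0, "ry": 0, "rz": 0.24, "hand": 1}
    - {"dx": -0.8, "dy": -0.23, "dz": -0.74, "rx": 0, "ry": 0, "rz": 0.3, "hand": 1}
    - {"dx": -1, "dy": -0.3, "dz": -0.74, "rx": 0, "ry": 0, "rz": 0.36, "hand": 1}
    - {"dx": -1, "dy": -0.3, "dz": -0.74, "rx": 0, "ry": 0, "rz": 0.42, "hand": 1}
    - {"dx": -1, "dy": -0.3, "dz": -0.74, "rx": 0, "ry": 0, "rz": 0.48, "hand": 1}
    - {"dx": -1, "dy": -0.3, "dz": -0.74, "rx": 0, "ry": 0, "rz": 0.525, "hand": 1}

```text
time: 6.77
tool_pos: [0.4889, 0.1675, 0.2821]
tool_rot: [-2.293, -2.146, 0.003]
wrist_force: [-0.1, 0.4, -3.7]
finger_gap: 0.288
```

```bash
python3 - <<'E'
from h import *
a0=-.0594
rel(.507,.150,.284,a0)
c,W=wcloud(); save(c,"w6.png")
c=capture("side"); save(c,"s6.png",(100,80,500,330),2)
E
```

```text
t 6.77 pos [0.4889 0.1675 0.2821] j6 0.26 gap 0.288 F [-0.1  0.4 -3.7]
shift [-0.108  0.128 -0.013] turn [-0.001  0.    -0.004]  alt [0.    0.002 1.567]
```

View pics/w6.png

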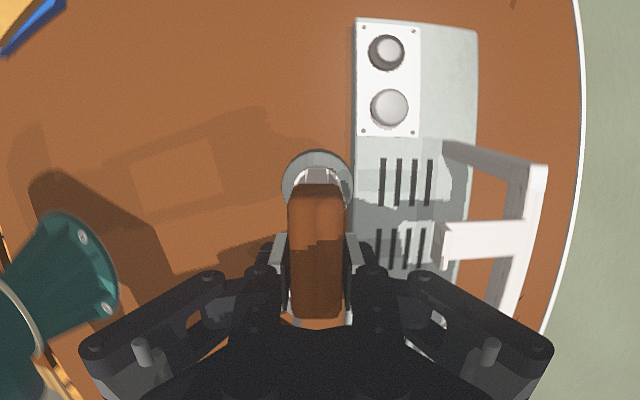

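View pics/s6.png

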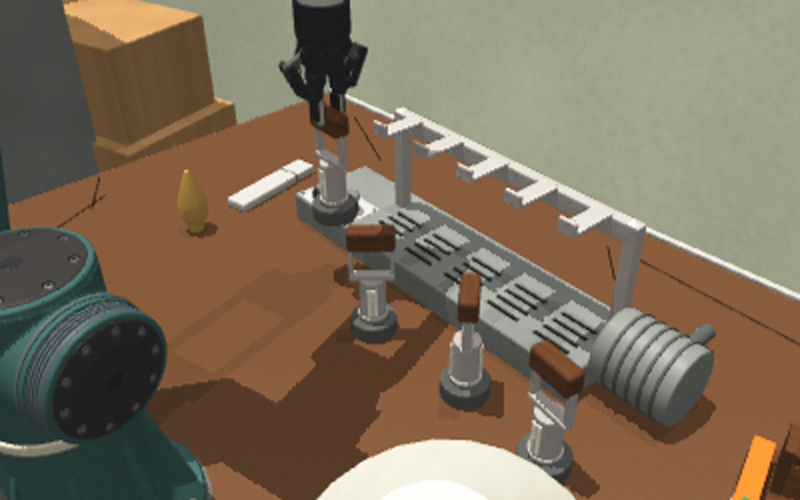

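Call:
jog_arm:
  moves:
    - {"dx": -0.108, "dy": 0.12, "dz": -0.013, "rx": 0, "ry": 0, "rz": 0, "hand": 1}
    - {"dx": -0.108, "dy": 0.12, "dz": -0.013, "rx": 0, "ry": 0, "rz": 0, "hand": 1}
    - {"dx": -0.108, "dy": 0.12, "dz": -0.013, "rx": 0, "ry": 0, "rz": 0, "hand": 1}
    - {"dx": -0.108, "dy": 0.12, "dz": -0.013, "rx": 0, "ry": 0, "rz": 0, "hand": 1}

```text
time: 7.2
tool_pos: [0.5058, 0.1512, 0.2844]
tool_rot: [-2.283, -2.156, 0.001]
wrist_force: [-0.7, 0.4, -5.0]
finger_gap: 0.29
```

```bash
cat >> h.py <<'E'
U=np.array([np.cos(-.0594),np.sin(-.0594)]); V=np.array([-U[1],U[0]])
HK={i:np.array([.5964,-.0351])+(i-3)*np.array([.00535,.0898]) for i in range(1,6)}
def hook(W,i):
    d=W[...,:2]-HK[i]; a=d@U; b=d@V
    m=(abs(b)<.03)&(a>-.06)&(a<.03)&(W[...,2]>.218)&(W[...,2]<.255)
    P=np.stack([a[m],b[m],W[...,2][m]],1)
    if len(P)<10: print("hook none",len(P));return
    print("hook",i,len(P),"a",np.round(np.percentile(P[:,0],[1,99]),4),"b 2..98",np.round(np.percentile(P[:,1],[2,50,98]),4),"z",np.round(np.percentile(P[:,2],[2,50,98]),4))
    t=P[:,0]<np.percentile(P[:,0],1)+.008; print("  tip z98",np.percentile(P[t,2],98).round(4),"b",np.round(np.percentile(P[t,1],[2,98]),4))
E
python3 - <<'E'
from h import *
rel(*(HK[5]+.007*U),.284,-.0594)
c,W=wcloud(); save(c,"w7.png"); hook(W,5)
for k in("top","side"): hook(cloud(capture(k)),5)
c=capture("top"); save(c,"t7.png",(180,150,460,270),2.8)
E
```

```text
t 7.2 pos [0.5058 0.1512 0.2844] j6 0.22 gap 0.29 F [-0.7  0.4 -5. ]
shift [-0.006  0.724  0.002] turn [-0.001 -0.     0.001]  alt [ 0.00e+00 -1.00e-03 -1.57e+00]
hook 5 3677 a [-0.0393  0.029 ] b 2..98 [-0.0119  0.0025  0.0148] z [0.2274 0.2307 0.245 ]
  tip z98 0.2455 b [-0.0119  0.0149]
hook 5 38 a [-0.0229  0.0295] b 2..98 [-0.0147 -0.0107 -0.0029] z [0.2243 0.2287 0.2329]
  tip z98 0.2305 b [-0.0147 -0.0144]
hook 5 143 a [-0.0433  0.0289] b 2..98 [-0.014  -0.0034  0.0137] z [0.2252 0.2302 0.2442]
  tip z98 0.2447 b [-0.0144  0.0126]
```

View pics/w7.png

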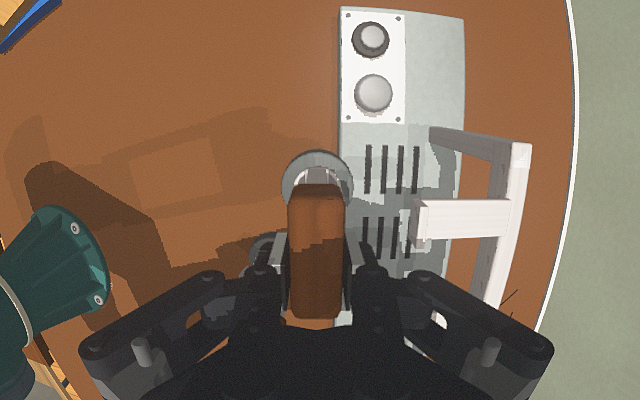

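Call:
jog_arm:
  moves:
    - {"dx": -0.01, "dy": 0.12, "dz": 0, "rx": 0, "ry": 0, "rz": 0, "hand": 1}
    - {"dx": -0.01, "dy": 0.26, "dz": 0, "rx": 0, "ry": 0, "rz": 0, "hand": 1}
    - {"dx": -0.01, "dy": 0.4, "dz": 0, "rx": 0, "ry": 0, "rz": 0, "hand": 1}
    - {"dx": -0.01, "dy": 0.54, "dz": 0, "rx": 0, "ry": 0, "rz": 0, "hand": 1}
    - {"dx": -0.01, "dy": 0.66, "dz": 0, "rx": 0, "ry": 0, "rz": 0, "hand": 1}
    - {"dx": -0.01, "dy": 0.72, "dz": 0, "rx": 0, "ry": 0, "rz": 0, "hand": 1}
    - {"dx": -0.01, "dy": 0.72, "dz": 0, "rx": 0, "ry": 0, "rz": 0, "hand": 1}

```text
time: 7.98
tool_pos: [0.6158, 0.1432, 0.2843]
tool_rot: [2.285, 2.155, 0.001]
wrist_force: [0.9, -0.4, -4.1]
finger_gap: 0.287
```

```bash
python3 - <<'E'
from h import *
rel(*(HK[5]+.007*U+.001*V),.259,-.0594)
c,W=wcloud(); save(c,"w8.png")
c=capture("side"); save(c,"s8.png",(200,60,450,230),3)
E
```

```text
t 7.98 pos [0.6158 0.1432 0.2843] j6 0.18 gap 0.287 F [ 0.9 -0.4 -4.1]
shift [ 0.012 -0.012  0.169] turn [0. 0. 0.]  alt [-0.000e+00  1.000e-03 -1.571e+00]
```

View pics/s8.png

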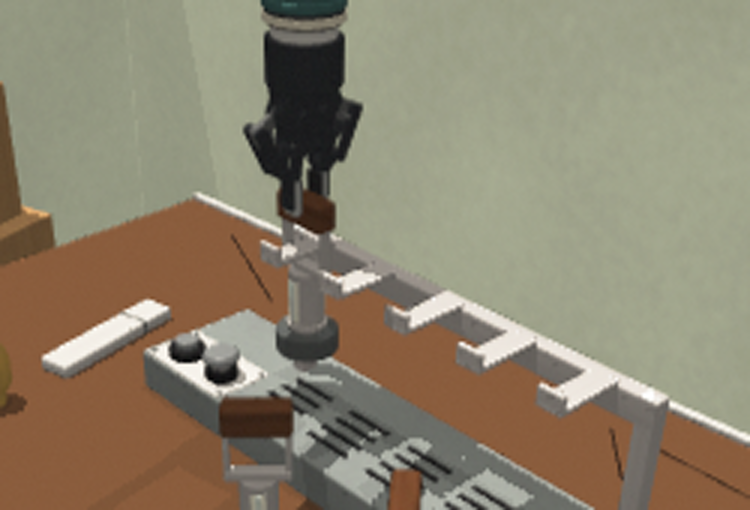

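Call:
jog_arm:
  moves:
    - {"dx": 0.01, "dy": -0.01, "dz": 0.06, "rx": 0, "ry": 0, "rz": 0, "hand": 1}
    - {"dx": 0.01, "dy": -0.01, "dz": 0.11, "rx": 0, "ry": 0, "rz": 0, "hand": 1}
    - {"dx": 0.01, "dy": -0.01, "dz": 0.145, "rx": 0, "ry": 0, "rz": 0, "hand": 1}
    - {"dx": 0.01, "dy": -0.01, "dz": 0.16, "rx": 0, "ry": 0, "rz": 0, "hand": 1}
    - {"dx": 0.01, "dy": -0.01, "dz": 0.165, "rx": 0, "ry": 0, "rz": 0, "hand": 1}
    - {"dx": 0.01, "dy": -0.01, "dz": 0.165, "rx": 0, "ry": 0, "rz": 0, "hand": 1}

```text
time: 8.58
tool_pos: [0.6125, 0.1448, 0.2597]
tool_rot: [-2.286, -2.155, 0.0]
wrist_force: [-0.5, 0.2, -3.4]
finger_gap: 0.284
```

Call:
jog_arm:
  moves:
    - {"dx": 0, "dy": 0, "dz": 0.01, "rx": 0, "ry": 0, "rz": 0, "hand": 1}
    - {"dx": 0, "dy": 0, "dz": 0.01, "rx": 0, "ry": 0, "rz": 0, "hand": 0.55}
    - {"dx": 0, "dy": 0, "dz": 0.01, "rx": 0, "ry": 0, "rz": 0, "hand": 0.4}
    - {"dx": 0, "dy": 0, "dz": 0.01, "rx": 0, "ry": 0, "rz": 0, "hand": 0.4}
    - {"dx": 0, "dy": 0, "dz": -0.1, "rx": 0, "ry": 0, "rz": 0, "hand": 0.3}
    - {"dx": 0, "dy": 0, "dz": -0.4, "rx": 0, "ry": 0, "rz": 0, "hand": 0}
    - {"dx": 0, "dy": 0, "dz": -0.4, "rx": 0, "ry": 0, "rz": 0, "hand": 0}
    - {"dx": 0, "dy": 0, "dz": -0.4, "rx": 0, "ry": 0, "rz": 0, "hand": 0}
    - {"dx": 0, "dy": 0, "dz": -0.4, "rx": 0, "ry": 0, "rz": 0, "hand": 0}

```text
time: 9.33
tool_pos: [0.6131, 0.1449, 0.3207]
tool_rot: [2.285, 2.154, 0.002]
wrist_force: [0.1, 0.3, -0.3]
finger_gap: 1.001
```

```bash
python3 - <<'E'
from h import *
c,W=wcloud(); save(c,"w9.png"); grip(W,*(HK[5]+.007*U),.24,.28)
c=capture("side"); save(c,"s9.png",(100,80,500,330),2); Ws=cloud(c); Wt=cloud(capture("top"))
for i,(x,y) in enumerate([(.389,.289),(.433,.020),(.432,-.161),(.404,-.312)]):
    grip(Ws,x,y); grip(Wt,x,y)
rel(.434,.020,.30,np.deg2rad(46))
E
```

```text
4192 ctr [597. 145.] size [65. 59.] jaw -3.1 z [0.2442 0.2621 0.2635]
none
none
313 ctr [431.  21.] size [27. 65.] jaw 46.2 z [0.1521 0.1707 0.1772]
149 ctr [436.  21.] size [26. 66.] jaw 47.1 z [0.1684 0.174  0.1783]
257 ctr [ 430. -160.] size [67. 26.] jaw -51.3 z [0.1539 0.175  0.1773]
154 ctr [ 433. -161.] size [66. 26.] jaw -51.2 z [0.163  0.1744 0.1797]
470 ctr [ 402. -311.] size [65. 26.] jaw -11.2 z [0.1523 0.1733 0.1774]
161 ctr [ 406. -312.] size [68. 26.] jaw -12.3 z [0.1623 0.1747 0.1793]
t 9.48 pos [0.612  0.1447 0.3186] j6 0.18 gap 0.999 F [ 0.  -0.5 -0.4]
shift [-0.9   -1.135  0.127] turn [-0.001 -0.    -0.431]  alt [-0.     0.002  1.14 ]
```

View pics/s9.png

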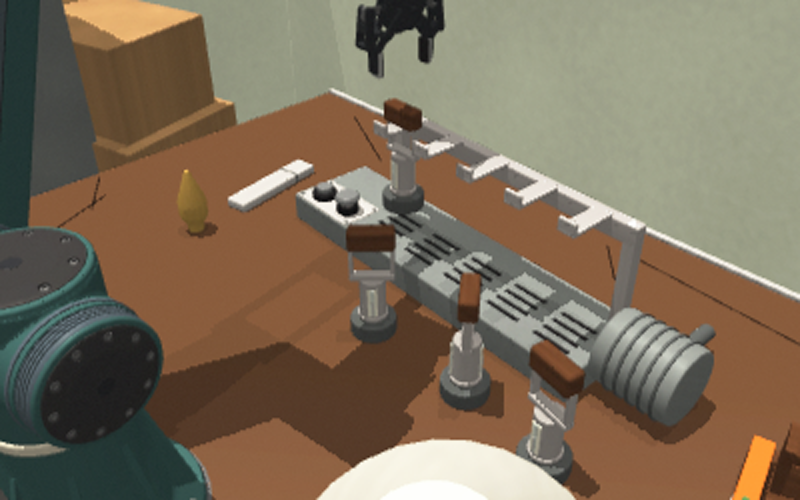

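Call:
jog_arm:
  moves:
    - {"dx": -0.2, "dy": -0.25, "dz": 0, "rx": 0, "ry": 0, "rz": -0.06, "hand": 0}
    - {"dx": -0.4, "dy": -0.5, "dz": 0, "rx": 0, "ry": 0, "rz": -0.12, "hand": 0}
    - {"dx": -0.6, "dy": -0.76, "dz": 0, "rx": 0, "ry": 0, "rz": -0.18, "hand": 0}
    - {"dx": -0.79, "dy": -1, "dz": 0.1, "rx": 0, "ry": 0, "rz": -0.24, "hand": 0}
    - {"dx": -0.79, "dy": -1, "dz": 0.3, "rx": 0, "ry": 0, "rz": -0.3, "hand": 0}
    - {"dx": -0.79, "dy": -1, "dz": 0.5, "rx": 0, "ry": 0, "rz": -0.36, "hand": 0}
    - {"dx": -0.79, "dy": -1, "dz": 0.55, "rx": 0, "ry": 0, "rz": -0.42, "hand": 0}
    - {"dx": -0.79, "dy": -1, "dz": 0.55, "rx": 0, "ry": 0, "rz": -0.431, "hand": 0}
    - {"dx": -0.79, "dy": -1, "dz": 0.55, "rx": 0, "ry": 0, "rz": -0.431, "hand": 0}

```text
time: 10.23
tool_pos: [0.4554, 0.0353, 0.2368]
tool_rot: [-1.179, -2.91, 0.001]
wrist_force: [-0.1, 0.5, -0.6]
finger_gap: 0.999
```

```bash
python3 - <<'E'
from h import *
c,W=wcloud(); save(c,"w10.png"); grip(W,.434,.02)
rel(.434,.0205,.225,np.deg2rad(46.3))
E
```

```text
3924 ctr [435.  23.] size [27. 65.] jaw 46.4 z [0.1644 0.1761 0.1774]
t 10.28 pos [0.4564 0.0354 0.2377] j6 -0.87 gap 0.999 F [-0.2  0.5 -0.1]
shift [ 0.038 -0.175  0.084] turn [-0.     0.    -0.004]  alt [0.    0.    1.567]
```

Call:
jog_arm:
  moves:
    - {"dx": 0.043, "dy": -0.161, "dz": 0, "rx": 0, "ry": 0, "rz": -0.004, "hand": 0}
    - {"dx": 0.043, "dy": -0.161, "dz": 0, "rx": 0, "ry": 0, "rz": -0.004, "hand": 0}
    - {"dx": 0.043, "dy": -0.161, "dz": 0.2, "rx": 0, "ry": 0, "rz": -0.004, "hand": 0}
    - {"dx": 0.043, "dy": -0.161, "dz": 0.38, "rx": 0, "ry": 0, "rz": -0.004, "hand": 0}
    - {"dx": 0.043, "dy": -0.161, "dz": 0.43, "rx": 0, "ry": 0, "rz": -0.004, "hand": 0}
    - {"dx": 0.043, "dy": -0.161, "dz": 0.43, "rx": 0, "ry": 0, "rz": -0.004, "hand": 0}

```text
time: 10.78
tool_pos: [0.4339, 0.0228, 0.172]
tool_rot: [-1.166, -2.914, 0.001]
wrist_force: [-0.2, 0.3, 1.1]
finger_gap: 1.0
```

```bash
python3 - <<'E'
from h import *
c,W=wcloud(); save(c,"w11.png"); grip(W,.434,.02)
rel(.435,.0225,.173,np.deg2rad(46.3))
E
```

```text
8762 ctr [435.  24.] size [90. 65.] jaw -16.5 z [0.1672 0.1762 0.1853]
t 10.83 pos [0.4348 0.0227 0.1732] j6 -0.92 gap 1.002 F [ 0.  -0.1 -0.2]
shift [-0.002  0.     0.001] turn [-0.    -0.     0.001]  alt [ 1.00e-03 -1.00e-03 -1.57e+00]
```

View pics/w11.png

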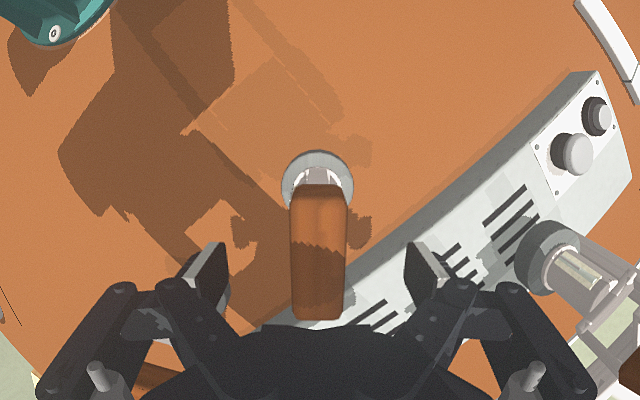

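Call:
jog_arm:
  moves:
    - {"dx": 0, "dy": 0, "dz": 0, "rx": 0, "ry": 0, "rz": 0, "hand": 0.4}
    - {"dx": 0, "dy": 0, "dz": 0, "rx": 0, "ry": 0, "rz": 0, "hand": 0.6}
    - {"dx": 0, "dy": 0, "dz": 0, "rx": 0, "ry": 0, "rz": 0, "hand": 1}
    - {"dx": 0, "dy": 0, "dz": 0, "rx": 0, "ry": 0, "rz": 0, "hand": 1}
    - {"dx": 0, "dy": 0, "dz": 0, "rx": 0, "ry": 0, "rz": 0, "hand": 1}

```text
time: 11.25
tool_pos: [0.435, 0.0224, 0.1736]
tool_rot: [1.165, 2.917, 0.0]
wrist_force: [-1.1, 0.9, 9.9]
finger_gap: 0.297
```

```bash
python3 - <<'E'
from h import *
rel(*(HK[4]-.10*U+.001*V),.284,-.0594)
E
```

```text
t 11.25 pos [0.435  0.0224 0.1736] j6 -0.92 gap 0.297 F [-1.1  0.9  9.9]
shift [-0.144  0.497 -0.736] turn [0.001 0.    0.435]  alt [-0.000e+00  1.000e-03 -1.136e+00]
```

Call:
jog_arm:
  moves:
    - {"dx": 0, "dy": 0, "dz": -0.2, "rx": 0, "ry": 0, "rz": 0, "hand": 1}
    - {"dx": 0, "dy": 0, "dz": -0.45, "rx": 0, "ry": 0, "rz": 0.06, "hand": 1}
    - {"dx": 0, "dy": 0.08, "dz": -0.65, "rx": 0, "ry": 0, "rz": 0.12, "hand": 1}
    - {"dx": -0.05, "dy": 0.17, "dz": -0.735, "rx": 0, "ry": 0, "rz": 0.18, "hand": 1}
    - {"dx": -0.08, "dy": 0.26, "dz": -0.735, "rx": 0, "ry": 0, "rz": 0.24, "hand": 1}
    - {"dx": -0.12, "dy": 0.35, "dz": -0.735, "rx": 0, "ry": 0, "rz": 0.3, "hand": 1}
    - {"dx": -0.144, "dy": 0.43, "dz": -0.735, "rx": 0, "ry": 0, "rz": 0.36, "hand": 1}
    - {"dx": -0.144, "dy": 0.497, "dz": -0.735, "rx": 0, "ry": 0, "rz": 0.42, "hand": 1}
    - {"dx": -0.144, "dy": 0.497, "dz": -0.735, "rx": 0, "ry": 0, "rz": 0.435, "hand": 1}
    - {"dx": -0.144, "dy": 0.497, "dz": -0.735, "rx": 0, "ry": 0, "rz": 0.435, "hand": 1}

```text
time: 12.08
tool_pos: [0.5012, 0.062, 0.2826]
tool_rot: [-2.286, -2.154, 0.002]
wrist_force: [-0.7, 0.8, -3.3]
finger_gap: 0.286
```

```bash
python3 - <<'E'
from h import *
rel(*(HK[4]+.007*U+.001*V),.284,-.0594)
c,W=wcloud(); save(c,"w12.png"); hook(W,4)
c=capture("side"); save(c,"s12.png",(100,80,500,330),2)
E
```

```text
t 12.08 pos [0.5012 0.062  0.2826] j6 0.05 gap 0.286 F [-0.7  0.8 -3.3]
shift [-0.002  0.718 -0.011] turn [-0.001  0.    -0.   ]  alt [0.000e+00 1.000e-03 1.571e+00]
hook 4 3778 a [-0.0392  0.029 ] b 2..98 [-0.0124  0.0023  0.0147] z [0.2269 0.2306 0.245 ]
  tip z98 0.2455 b [-0.0121  0.0148]
```

View pics/w12.png

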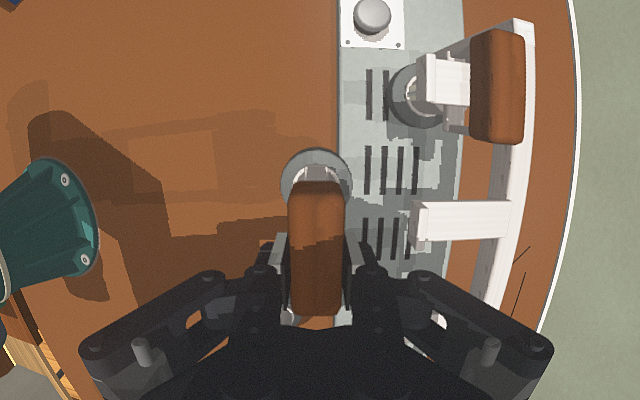

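View pics/s12.png

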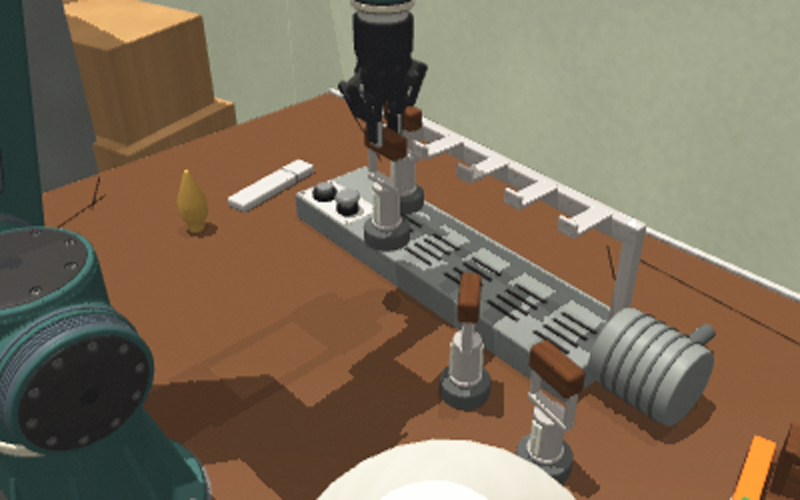

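```bash
python3 - <<'E'
from h import *
c,W=wcloud(); 
grip(W,*HK[5],.25,.275,.06)
m=(np.hypot(*(W[...,:2]-HK[5]).transpose(2,0,1))<.06)&(W[...,2]>.25)&(W[...,2]<.275)
d=(W[m][:,:2]-HK[5]); print("a",np.percentile(d@U,[2,98]).round(3),"b",np.percentile(d@V,[2,98]).round(3))
rel(*(HK[4]+.005*U+.001*V),.284,-.0594)
E
```

```text
4858 ctr [613. 144.] size [66. 27.] jaw -3.8 z [0.2526 0.2619 0.2634]
a [-0.007  0.017] b [-0.032  0.029]
t 12.23 pos [0.5009 0.0615 0.2828] j6 0.04 gap 0.285 F [ 0.2 -0.3 -2.8]
shift [-0.     0.707 -0.009] turn [-0.001  0.     0.001]  alt [-0.00e+00 -1.00e-03 -1.57e+00]
```

Call:
jog_arm:
  moves:
    - {"dx": -0.005, "dy": 0.12, "dz": -0.009, "rx": 0, "ry": 0, "rz": 0, "hand": 1}
    - {"dx": -0.005, "dy": 0.26, "dz": -0.009, "rx": 0, "ry": 0, "rz": 0, "hand": 1}
    - {"dx": -0.005, "dy": 0.4, "dz": -0.009, "rx": 0, "ry": 0, "rz": 0, "hand": 1}
    - {"dx": -0.005, "dy": 0.54, "dz": -0.009, "rx": 0, "ry": 0, "rz": 0, "hand": 1}
    - {"dx": -0.005, "dy": 0.65, "dz": -0.009, "rx": 0, "ry": 0, "rz": 0, "hand": 1}
    - {"dx": -0.005, "dy": 0.705, "dz": -0.009, "rx": 0, "ry": 0, "rz": 0, "hand": 1}
    - {"dx": -0.005, "dy": 0.705, "dz": -0.009, "rx": 0, "ry": 0, "rz": 0, "hand": 1}
    - {"dx": -0.005, "dy": 0.705, "dz": -0.009, "rx": 0, "ry": 0, "rz": 0, "hand": 1}

```text
time: 12.9
tool_pos: [0.6062, 0.0545, 0.2841]
tool_rot: [-2.285, -2.154, 0.002]
wrist_force: [-1.1, 0.9, -3.1]
finger_gap: 0.285
```

```bash
python3 - <<'E'
from h import *
rel(*(HK[4]+.005*U+.001*V),.2585,-.0594)
c=capture("side"); save(c,"s13.png",(200,60,450,230),3)
E
```

```text
t 12.9 pos [0.6062 0.0545 0.2841] j6 0.04 gap 0.285 F [-1.1  0.9 -3.1]
shift [0.006 0.004 0.171] turn [-0.001  0.     0.   ]  alt [-0.    -0.002 -1.571]
```

View pics/s13.png

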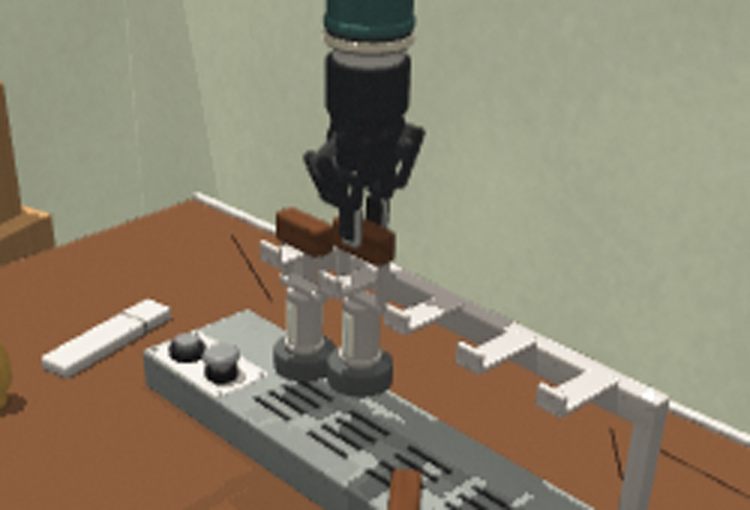

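The second thermometer's eye is over hook 4. I'll lower it, release it and withdraw.

Call:
jog_arm:
  moves:
    - {"dx": 0.005, "dy": 0.004, "dz": 0.06, "rx": 0, "ry": 0, "rz": 0, "hand": 1}
    - {"dx": 0.005, "dy": 0.004, "dz": 0.11, "rx": 0, "ry": 0, "rz": 0, "hand": 1}
    - {"dx": 0.005, "dy": 0.004, "dz": 0.145, "rx": 0, "ry": 0, "rz": 0, "hand": 1}
    - {"dx": 0.005, "dy": 0.004, "dz": 0.165, "rx": 0, "ry": 0, "rz": 0, "hand": 1}
    - {"dx": 0.005, "dy": 0.004, "dz": 0.175, "rx": 0, "ry": 0, "rz": 0, "hand": 1}
    - {"dx": 0.005, "dy": 0.004, "dz": 0.175, "rx": 0, "ry": 0, "rz": 0, "hand": 1}

```text
time: 13.45
tool_pos: [0.6063, 0.0555, 0.2599]
tool_rot: [-2.285, -2.155, 0.002]
wrist_force: [-6.5, -0.4, 10.9]
finger_gap: 0.29
```

Call:
jog_arm:
  moves:
    - {"dx": 0, "dy": 0, "dz": 0.005, "rx": 0, "ry": 0, "rz": 0, "hand": 1}
    - {"dx": 0, "dy": 0, "dz": 0.005, "rx": 0, "ry": 0, "rz": 0, "hand": 0.55}
    - {"dx": 0, "dy": 0, "dz": 0.005, "rx": 0, "ry": 0, "rz": 0, "hand": 0.4}
    - {"dx": 0, "dy": 0, "dz": 0.005, "rx": 0, "ry": 0, "rz": 0, "hand": 0.4}
    - {"dx": 0, "dy": 0, "dz": -0.1, "rx": 0, "ry": 0, "rz": 0, "hand": 0.3}
    - {"dx": 0, "dy": 0, "dz": -0.4, "rx": 0, "ry": 0, "rz": 0, "hand": 0}
    - {"dx": 0, "dy": 0, "dz": -0.4, "rx": 0, "ry": 0, "rz": 0, "hand": 0}
    - {"dx": 0, "dy": 0, "dz": -0.4, "rx": 0, "ry": 0, "rz": 0, "hand": 0}
    - {"dx": 0, "dy": 0, "dz": -0.4, "rx": 0, "ry": 0, "rz": 0, "hand": 0}

```text
time: 14.2
tool_pos: [0.608, 0.0553, 0.3185]
tool_rot: [2.285, 2.154, 0.001]
wrist_force: [0.4, 0.1, 0.6]
finger_gap: 0.996
```

```bash
cat >> h.py <<'E'
def hung(W,i):
    d=W[...,:2]-HK[i]; m=(np.abs(d@U)<.05)&(np.abs(d@V)<.044)&(W[...,2]>.248)&(W[...,2]<.28); P=W[m]
    if len(P)<10: print("hung",i,"none"); return
    d=P[:,:2]-HK[i]; print("hung",i,len(P),"a",np.percentile(d@U,[2,98]).round(3),"b",np.percentile(d@V,[2,98]).round(3),"z",np.percentile(P[:,2],[50,98]).round(4))
E
python3 - <<'E'
from h import *
c,W=wcloud(); save(c,"w14.png"); hung(W,4); hung(W,5)
c=capture("side"); save(c,"s14.png",(100,80,500,330),2); Ws=cloud(c); Wt=cloud(capture("top"))
for i,(x,y) in enumerate([(.432,-.161),(.404,-.312)]):
    grip(Ws,x,y); grip(Wt,x,y)
rel(.433,-.160,.237,np.deg2rad(-51.4))
E
```

```text
hung 4 3839 a [-0.007  0.018] b [-0.028  0.034] z [0.2622 0.2637]
hung 5 4421 a [-0.005  0.019] b [-0.032  0.029] z [0.2622 0.2638]
258 ctr [ 430. -161.] size [67. 26.] jaw -51.0 z [0.153 0.175 0.178]
154 ctr [ 433. -161.] size [65. 26.] jaw -51.3 z [0.1663 0.174  0.179 ]
470 ctr [ 403. -312.] size [66. 27.] jaw -11.1 z [0.1526 0.1729 0.1776]
158 ctr [ 407. -312.] size [67. 27.] jaw -11.9 z [0.1625 0.1739 0.1792]
t 14.35 pos [0.6069 0.0554 0.3168] j6 0.04 gap 0.994 F [-0.4 -0.6 -1. ]
shift [-1.501 -1.071  0.535] turn [-0.001  0.001  0.419]  alt [-1.000e-03 -2.000e-03 -1.152e+00]
```

View pics/s14.png

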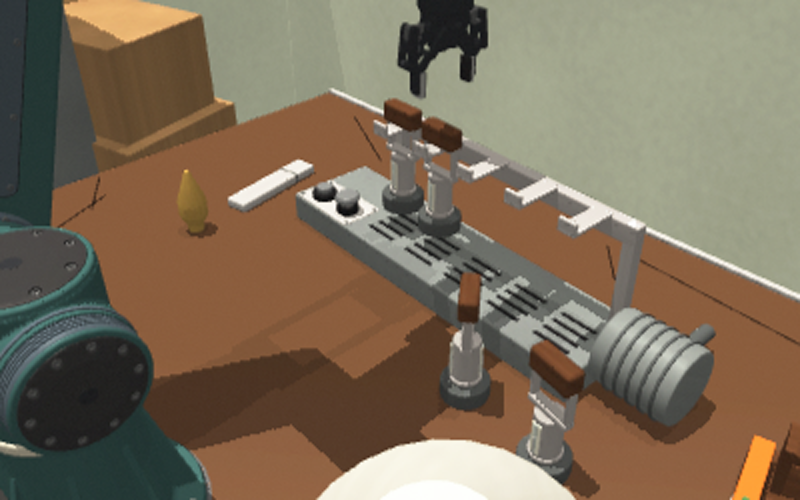

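Call:
jog_arm:
  moves:
    - {"dx": -0.22, "dy": -0.16, "dz": 0, "rx": 0, "ry": 0, "rz": 0.05, "hand": 0}
    - {"dx": -0.44, "dy": -0.32, "dz": 0, "rx": 0, "ry": 0, "rz": 0.1, "hand": 0}
    - {"dx": -0.67, "dy": -0.48, "dz": 0, "rx": 0, "ry": 0, "rz": 0.15, "hand": 0}
    - {"dx": -0.89, "dy": -0.64, "dz": 0, "rx": 0, "ry": 0, "rz": 0.2, "hand": 0}
    - {"dx": -1, "dy": -0.75, "dz": 0.1, "rx": 0, "ry": 0, "rz": 0.26, "hand": 0}
    - {"dx": -1, "dy": -0.9, "dz": 0.2, "rx": 0, "ry": 0, "rz": 0.32, "hand": 0}
    - {"dx": -1, "dy": -1, "dz": 0.3, "rx": 0, "ry": 0, "rz": 0.38, "hand": 0}
    - {"dx": -1, "dy": -1, "dz": 0.4, "rx": 0, "ry": 0, "rz": 0.419, "hand": 0}
    - {"dx": -1, "dy": -1, "dz": 0.4, "rx": 0, "ry": 0, "rz": 0.419, "hand": 0}

```text
time: 15.1
tool_pos: [0.4457, -0.0848, 0.2551]
tool_rot: [-2.963, -1.032, 0.009]
wrist_force: [0.3, -0.6, -0.4]
finger_gap: 1.0
```

```bash
python3 - <<'E'
from h import *
c,W=wcloud(); grip(W,.433,-.161)
rel(.434,-.159,.225,np.deg2rad(-51.2))
E
```

```text
2793 ctr [ 434. -159.] size [65. 27.] jaw -51.4 z [0.1557 0.1758 0.1773]
t 15.15 pos [ 0.4474 -0.0851  0.2566] j6 0.56 gap 1.003 F [-0.6  0.3 -0.1]
shift [-0.377  0.33   0.21 ] turn [-0.002  0.001 -0.001]  alt [0.002 0.003 1.57 ]
```

Call:
jog_arm:
  moves:
    - {"dx": -0.2, "dy": 0.17, "dz": 0.1, "rx": 0, "ry": 0, "rz": 0, "hand": 0}
    - {"dx": -0.377, "dy": 0.33, "dz": 0.2, "rx": 0, "ry": 0, "rz": 0, "hand": 0}
    - {"dx": -0.377, "dy": 0.33, "dz": 0.21, "rx": 0, "ry": 0, "rz": 0, "hand": 0}
    - {"dx": -0.377, "dy": 0.33, "dz": 0.21, "rx": 0, "ry": 0, "rz": 0, "hand": 0}
    - {"dx": -0.377, "dy": 0.33, "dz": 0.21, "rx": 0, "ry": 0, "rz": 0, "hand": 0}

```text
time: 15.57
tool_pos: [0.4365, -0.1595, 0.2272]
tool_rot: [-2.964, -1.04, -0.0]
wrist_force: [1.4, 1.0, -0.1]
finger_gap: 0.999
```

```bash
python3 - <<'E'
from h import *
c,W=wcloud(); save(c,"w15.png"); grip(W,.433,-.161)
rel(.434,-.159,.173,np.deg2rad(-51.2))
E
```

```text
4040 ctr [ 434. -159.] size [64. 26.] jaw -51.6 z [0.169  0.1762 0.1774]
t 15.62 pos [ 0.4366 -0.1591  0.2274] j6 0.4 gap 1.001 F [ 0.4  0.3 -0.7]
shift [-0.013 -0.012  0.363] turn [ 0.    -0.    -0.001]  alt [-0.   -0.    1.57]
```

View pics/w15.png

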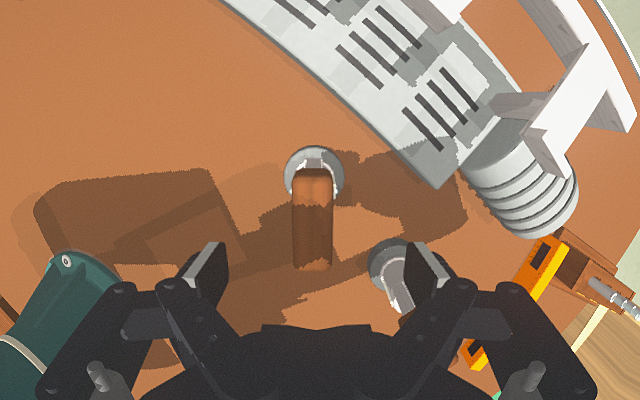

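Call:
jog_arm:
  moves:
    - {"dx": -0.013, "dy": -0.012, "dz": 0.15, "rx": 0, "ry": 0, "rz": 0, "hand": 0}
    - {"dx": -0.013, "dy": -0.012, "dz": 0.33, "rx": 0, "ry": 0, "rz": 0, "hand": 0}
    - {"dx": -0.013, "dy": -0.012, "dz": 0.363, "rx": 0, "ry": 0, "rz": 0, "hand": 0}
    - {"dx": -0.013, "dy": -0.012, "dz": 0.363, "rx": 0, "ry": 0, "rz": 0, "hand": 0.2}
    - {"dx": -0.013, "dy": -0.012, "dz": 0.363, "rx": 0, "ry": 0, "rz": 0, "hand": 0.5}
    - {"dx": -0.013, "dy": -0.012, "dz": 0.363, "rx": 0, "ry": 0, "rz": 0, "hand": 0.6}
    - {"dx": -0.013, "dy": -0.012, "dz": 0.363, "rx": 0, "ry": 0, "rz": 0, "hand": 1}
    - {"dx": -0.013, "dy": -0.012, "dz": 0.363, "rx": 0, "ry": 0, "rz": 0, "hand": 1}
    - {"dx": -0.013, "dy": -0.012, "dz": 0.363, "rx": 0, "ry": 0, "rz": 0, "hand": 1}

```text
time: 16.37
tool_pos: [0.4339, -0.1595, 0.1737]
tool_rot: [2.964, 1.038, 0.002]
wrist_force: [-0.8, 1.6, 7.8]
finger_gap: 0.287
```

```bash
python3 - <<'E'
from h import *
rel(*(HK[2]-.10*U+.001*V),.284,-.0594)
E
```

```text
t 16.37 pos [ 0.4339 -0.1595  0.1737] j6 0.39 gap 0.287 F [-0.8  1.6  7.8]
shift [ 0.472  0.023 -0.735] turn [ 0.001 -0.    -0.419]  alt [-0.000e+00 -1.000e-03  1.152e+00]
```

Call:
jog_arm:
  moves:
    - {"dx": 0, "dy": 0, "dz": -0.2, "rx": 0, "ry": 0, "rz": 0, "hand": 1}
    - {"dx": 0, "dy": 0, "dz": -0.45, "rx": 0, "ry": 0, "rz": -0.06, "hand": 1}
    - {"dx": 0.08, "dy": 0, "dz": -0.65, "rx": 0, "ry": 0, "rz": -0.12, "hand": 1}
    - {"dx": 0.16, "dy": 0.02, "dz": -0.735, "rx": 0, "ry": 0, "rz": -0.18, "hand": 1}
    - {"dx": 0.25, "dy": 0.02, "dz": -0.735, "rx": 0, "ry": 0, "rz": -0.24, "hand": 1}
    - {"dx": 0.34, "dy": 0.02, "dz": -0.735, "rx": 0, "ry": 0, "rz": -0.3, "hand": 1}
    - {"dx": 0.42, "dy": 0.023, "dz": -0.735, "rx": 0, "ry": 0, "rz": -0.36, "hand": 1}
    - {"dx": 0.472, "dy": 0.023, "dz": -0.735, "rx": 0, "ry": 0, "rz": -0.419, "hand": 1}
    - {"dx": 0.472, "dy": 0.023, "dz": -0.735, "rx": 0, "ry": 0, "rz": -0.419, "hand": 1}
    - {"dx": 0.472, "dy": 0.023, "dz": -0.735, "rx": 0, "ry": 0, "rz": -0.419, "hand": 1}

```text
time: 17.2
tool_pos: [0.4903, -0.1176, 0.2825]
tool_rot: [-2.288, -2.151, 0.001]
wrist_force: [0.8, 0.2, -3.2]
finger_gap: 0.286
```

```bash
python3 - <<'E'
from h import *
c,W=wcloud(); save(c,"w16.png"); hook(W,2)
rel(*(HK[2]+.005*U+.001*V),.284,-.0594)
E
```

```text
hook 2 3739 a [-0.039   0.0291] b 2..98 [-0.0125  0.0021  0.0146] z [0.2275 0.2307 0.2449]
  tip z98 0.2456 b [-0.0122  0.0148]
t 17.25 pos [ 0.49   -0.1178  0.2824] j6 -0.31 gap 0.285 F [-0.5  0.  -3.9]
shift [ 0.002  0.708 -0.011] turn [-0.001  0.    -0.001]  alt [0.000e+00 1.000e-03 1.569e+00]
```

View pics/w16.png

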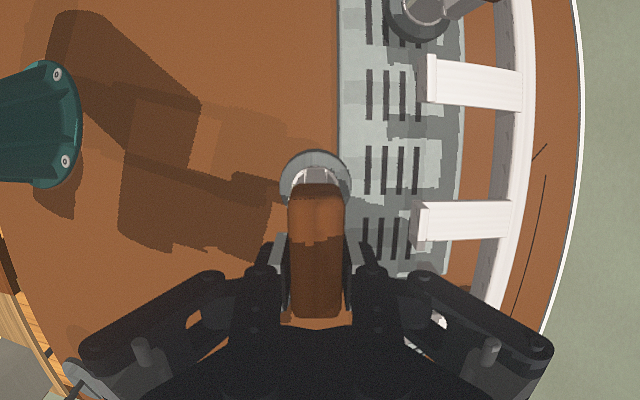

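Call:
jog_arm:
  moves:
    - {"dx": 0, "dy": 0.12, "dz": -0.01, "rx": 0, "ry": 0, "rz": 0, "hand": 1}
    - {"dx": 0, "dy": 0.26, "dz": -0.01, "rx": 0, "ry": 0, "rz": 0, "hand": 1}
    - {"dx": 0, "dy": 0.4, "dz": -0.01, "rx": 0, "ry": 0, "rz": 0, "hand": 1}
    - {"dx": 0, "dy": 0.54, "dz": -0.01, "rx": 0, "ry": 0, "rz": 0, "hand": 1}
    - {"dx": 0, "dy": 0.65, "dz": -0.01, "rx": 0, "ry": 0, "rz": 0, "hand": 1}
    - {"dx": 0, "dy": 0.705, "dz": -0.01, "rx": 0, "ry": 0, "rz": 0, "hand": 1}
    - {"dx": 0, "dy": 0.705, "dz": -0.01, "rx": 0, "ry": 0, "rz": 0, "hand": 1}
    - {"dx": 0, "dy": 0.705, "dz": -0.01, "rx": 0, "ry": 0, "rz": 0, "hand": 1}

```text
time: 17.92
tool_pos: [0.5952, -0.1243, 0.2837]
tool_rot: [-2.287, -2.152, 0.002]
wrist_force: [-0.9, -0.1, -3.3]
finger_gap: 0.287
```

```bash
python3 - <<'E'
from h import *
rel(*(HK[2]+.005*U+.001*V),.2595,-.0594)
c=capture("side"); save(c,"s17.png",(220,80,470,250),3)
E
```

```text
t 17.92 pos [ 0.5952 -0.1243  0.2837] j6 -0.26 gap 0.287 F [-0.9 -0.1 -3.3]
shift [0.001 0.006 0.161] turn [-0.001 -0.    -0.001]  alt [-0.     0.002  1.57 ]
```

View pics/s17.png

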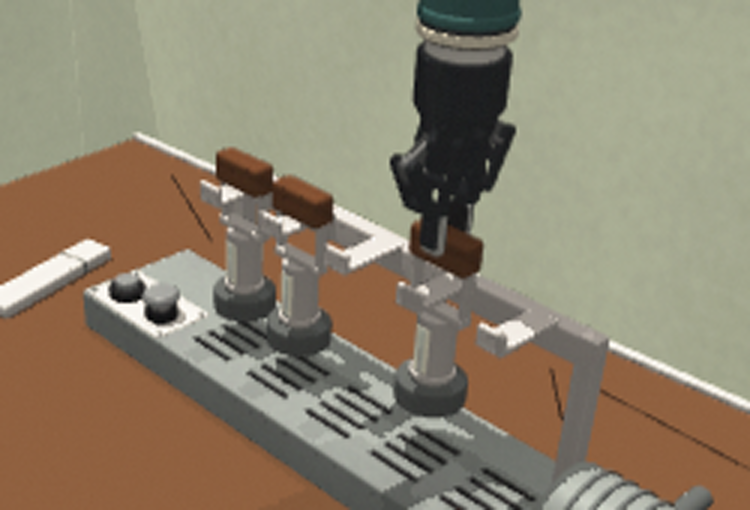

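The third thermometer's eye is over hook 2, at about (430,290). Lowering and releasing it.

Call:
jog_arm:
  moves:
    - {"dx": 0.001, "dy": 0.006, "dz": 0.06, "rx": 0, "ry": 0, "rz": 0, "hand": 1}
    - {"dx": 0.001, "dy": 0.006, "dz": 0.11, "rx": 0, "ry": 0, "rz": 0, "hand": 1}
    - {"dx": 0.001, "dy": 0.006, "dz": 0.14, "rx": 0, "ry": 0, "rz": 0, "hand": 1}
    - {"dx": 0.001, "dy": 0.006, "dz": 0.16, "rx": 0, "ry": 0, "rz": 0, "hand": 1}
    - {"dx": 0.001, "dy": 0.006, "dz": 0.165, "rx": 0, "ry": 0, "rz": 0, "hand": 1}
    - {"dx": 0.001, "dy": 0.006, "dz": 0.165, "rx": 0, "ry": 0, "rz": 0, "hand": 1}

```text
time: 18.47
tool_pos: [0.5963, -0.1238, 0.2597]
tool_rot: [-2.285, -2.154, 0.001]
wrist_force: [-2.5, 0.8, 2.0]
finger_gap: 0.291
```

Call:
jog_arm:
  moves:
    - {"dx": 0, "dy": 0, "dz": 0.005, "rx": 0, "ry": 0, "rz": 0, "hand": 1}
    - {"dx": 0, "dy": 0, "dz": 0.005, "rx": 0, "ry": 0, "rz": 0, "hand": 0.55}
    - {"dx": 0, "dy": 0, "dz": 0.005, "rx": 0, "ry": 0, "rz": 0, "hand": 0.4}
    - {"dx": 0, "dy": 0, "dz": 0.005, "rx": 0, "ry": 0, "rz": 0, "hand": 0.4}
    - {"dx": 0, "dy": 0, "dz": -0.1, "rx": 0, "ry": 0, "rz": 0, "hand": 0.3}
    - {"dx": 0, "dy": 0, "dz": -0.4, "rx": 0, "ry": 0, "rz": 0, "hand": 0}
    - {"dx": 0, "dy": 0, "dz": -0.4, "rx": 0, "ry": 0, "rz": 0, "hand": 0}
    - {"dx": 0, "dy": 0, "dz": -0.4, "rx": 0, "ry": 0, "rz": 0, "hand": 0}
    - {"dx": 0, "dy": 0, "dz": -0.4, "rx": 0, "ry": 0, "rz": 0, "hand": 0}

```text
time: 19.22
tool_pos: [0.5976, -0.1241, 0.3197]
tool_rot: [2.285, 2.154, 0.001]
wrist_force: [-0.8, -0.2, -0.4]
finger_gap: 1.001
```

```bash
python3 - <<'E'
from h import *
c,W=wcloud(); save(c,"w18.png"); hung(W,2); hung(W,4)
c=capture("side"); save(c,"s18.png",(100,80,500,330),2); Ws=cloud(c); Wt=cloud(capture("top"))
for i in (2,4,5): hung(Ws,i)
grip(Ws,.404,-.312); grip(Wt,.404,-.312)
rel(.406,-.310,.23,np.deg2rad(-11.3))
E
```

```text
hung 2 3776 a [-0.006  0.019] b [-0.029  0.033] z [0.2622 0.2637]
hung 4 none
hung 2 213 a [-0.01   0.014] b [-0.033  0.03 ] z [0.26   0.2635]
hung 4 168 a [-0.012  0.012] b [-0.032  0.03 ] z [0.2595 0.2636]
hung 5 140 a [-0.011  0.013] b [-0.035  0.027] z [0.2598 0.2636]
474 ctr [ 403. -311.] size [67. 27.] jaw -12.1 z [0.152  0.173  0.1776]
161 ctr [ 406. -312.] size [66. 26.] jaw -11.9 z [0.1611 0.1738 0.1789]
t 19.37 pos [ 0.5964 -0.1237  0.3179] j6 -0.26 gap 0.997 F [ 0.9 -0.4  0.7]
shift [-1.315 -1.193  0.588] turn [-0.001 -0.     0.069]  alt [ 0.    -0.002 -1.502]
```

View pics/s18.png

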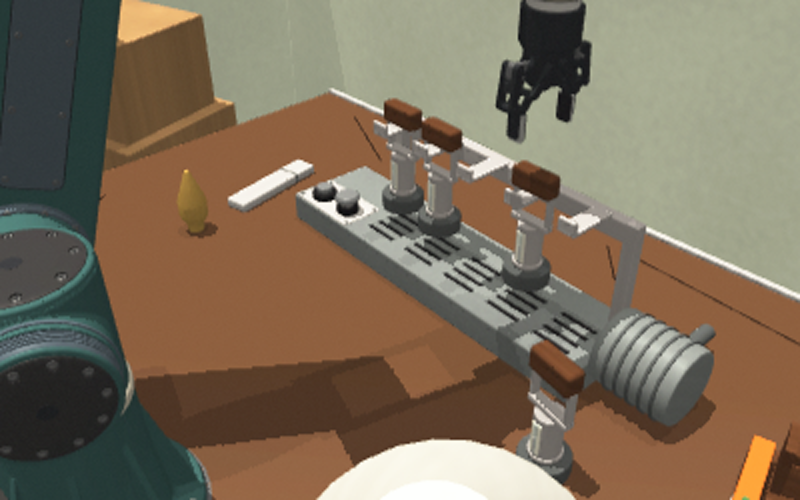

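Call:
jog_arm:
  moves:
    - {"dx": -0.2, "dy": -0.18, "dz": 0, "rx": 0, "ry": 0, "rz": 0.03, "hand": 0}
    - {"dx": -0.4, "dy": -0.36, "dz": 0, "rx": 0, "ry": 0, "rz": 0.06, "hand": 0}
    - {"dx": -0.6, "dy": -0.55, "dz": 0, "rx": 0, "ry": 0, "rz": 0.069, "hand": 0}
    - {"dx": -0.8, "dy": -0.73, "dz": 0.05, "rx": 0, "ry": 0, "rz": 0.069, "hand": 0}
    - {"dx": -1, "dy": -0.91, "dz": 0.2, "rx": 0, "ry": 0, "rz": 0.069, "hand": 0}
    - {"dx": -1, "dy": -1, "dz": 0.4, "rx": 0, "ry": 0, "rz": 0.069, "hand": 0}
    - {"dx": -1, "dy": -1, "dz": 0.5, "rx": 0, "ry": 0, "rz": 0.069, "hand": 0}

```text
time: 19.95
tool_pos: [0.4334, -0.2646, 0.2407]
tool_rot: [-2.427, -1.984, 0.004]
wrist_force: [-1.5, 0.7, 0.2]
finger_gap: 1.001
```

```bash
python3 - <<'E'
from h import *
c,W=wcloud(); grip(W,.405,-.311)
rel(.406,-.310,.225,np.deg2rad(-11.6))
E
```

```text
3039 ctr [ 407. -310.] size [65. 27.] jaw -11.3 z [0.1577 0.176  0.1773]
t 20.0 pos [ 0.4337 -0.2632  0.2387] j6 -0.48 gap 0.995 F [-0.8  0.5 -2.2]
shift [-0.343 -0.118  0.091] turn [-0.005 -0.002  0.001]  alt [ 0.003 -0.007 -1.57 ]
```

Call:
jog_arm:
  moves:
    - {"dx": -0.2, "dy": -0.06, "dz": 0.05, "rx": 0, "ry": 0, "rz": 0, "hand": 0}
    - {"dx": -0.343, "dy": -0.115, "dz": 0.08, "rx": 0, "ry": 0, "rz": 0, "hand": 0}
    - {"dx": -0.343, "dy": -0.115, "dz": 0.08, "rx": 0, "ry": 0, "rz": 0, "hand": 0}
    - {"dx": -0.343, "dy": -0.115, "dz": 0.08, "rx": 0, "ry": 0, "rz": 0, "hand": 0}
    - {"dx": -0.343, "dy": -0.115, "dz": 0.08, "rx": 0, "ry": 0, "rz": 0, "hand": 0}

```text
time: 20.42
tool_pos: [0.4121, -0.3115, 0.2325]
tool_rot: [-2.429, -1.992, -0.001]
wrist_force: [0.2, -0.3, -0.1]
finger_gap: 1.001
```

```bash
python3 - <<'E'
from h import *
c,W=wcloud(); save(c,"w19.png"); grip(W,.405,-.311)
rel(.4065,-.310,.173,np.deg2rad(-11.4))
E
```

```text
3894 ctr [ 407. -310.] size [65. 26.] jaw -12.0 z [0.1704 0.1761 0.1774]
t 20.47 pos [ 0.4122 -0.3113  0.2326] j6 -0.58 gap 0.998 F [0.9 0.6 0.8]
shift [ 0.001 -0.039  0.397] turn [ 0.    -0.     0.001]  alt [ 0.    0.   -1.57]
```

View pics/w19.png

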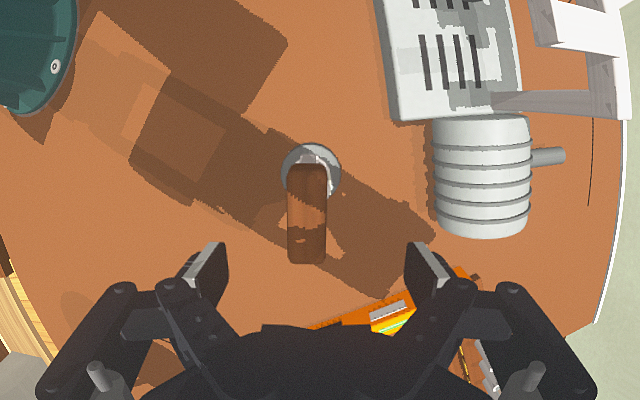

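Call:
jog_arm:
  moves:
    - {"dx": 0, "dy": -0.039, "dz": 0.15, "rx": 0, "ry": 0, "rz": 0, "hand": 0}
    - {"dx": 0, "dy": -0.039, "dz": 0.35, "rx": 0, "ry": 0, "rz": 0, "hand": 0}
    - {"dx": 0, "dy": -0.039, "dz": 0.397, "rx": 0, "ry": 0, "rz": 0, "hand": 0}
    - {"dx": 0, "dy": -0.039, "dz": 0.397, "rx": 0, "ry": 0, "rz": 0, "hand": 0.2}
    - {"dx": 0, "dy": -0.039, "dz": 0.397, "rx": 0, "ry": 0, "rz": 0, "hand": 0.5}
    - {"dx": 0, "dy": -0.039, "dz": 0.397, "rx": 0, "ry": 0, "rz": 0, "hand": 0.6}
    - {"dx": 0, "dy": -0.039, "dz": 0.397, "rx": 0, "ry": 0, "rz": 0, "hand": 1}
    - {"dx": 0, "dy": -0.039, "dz": 0.397, "rx": 0, "ry": 0, "rz": 0, "hand": 1}
    - {"dx": 0, "dy": -0.039, "dz": 0.397, "rx": 0, "ry": 0, "rz": 0, "hand": 1}

```text
time: 21.22
tool_pos: [0.4064, -0.3115, 0.1743]
tool_rot: [2.427, 1.991, -0.0]
wrist_force: [-1.3, 1.2, 6.5]
finger_gap: 0.29
```

```bash
python3 - <<'E'
from h import *
rel(*(HK[1]-.10*U+.001*V),.284,-.0594)
E
```

```text
t 21.22 pos [ 0.4064 -0.3115  0.1743] j6 -0.59 gap 0.29 F [-1.3  1.2  6.5]
shift [ 0.781  0.386 -0.732] turn [ 0.001  0.001 -0.069]  alt [ 1.000e-03 -1.000e-03  1.502e+00]
```

Call:
jog_arm:
  moves:
    - {"dx": 0, "dy": 0, "dz": -0.2, "rx": 0, "ry": 0, "rz": 0, "hand": 1}
    - {"dx": 0.03, "dy": 0, "dz": -0.45, "rx": 0, "ry": 0, "rz": 0, "hand": 1}
    - {"dx": 0.16, "dy": 0.05, "dz": -0.65, "rx": 0, "ry": 0, "rz": -0.02, "hand": 1}
    - {"dx": 0.32, "dy": 0.13, "dz": -0.732, "rx": 0, "ry": 0, "rz": -0.05, "hand": 1}
    - {"dx": 0.48, "dy": 0.22, "dz": -0.732, "rx": 0, "ry": 0, "rz": -0.069, "hand": 1}
    - {"dx": 0.63, "dy": 0.3, "dz": -0.732, "rx": 0, "ry": 0, "rz": -0.069, "hand": 1}
    - {"dx": 0.74, "dy": 0.36, "dz": -0.732, "rx": 0, "ry": 0, "rz": -0.069, "hand": 1}
    - {"dx": 0.781, "dy": 0.386, "dz": -0.732, "rx": 0, "ry": 0, "rz": -0.069, "hand": 1}
    - {"dx": 0.781, "dy": 0.386, "dz": -0.732, "rx": 0, "ry": 0, "rz": -0.069, "hand": 1}
    - {"dx": 0.781, "dy": 0.386, "dz": -0.732, "rx": 0, "ry": 0, "rz": -0.069, "hand": 1}

```text
time: 22.05
tool_pos: [0.485, -0.2074, 0.2824]
tool_rot: [-2.285, -2.156, 0.002]
wrist_force: [-0.4, 0.5, -4.5]
finger_gap: 0.289
```

```bash
python3 - <<'E'
from h import *
c,W=wcloud(); save(c,"w20.png"); hook(W,1)
rel(*(HK[1]+.005*U+.001*V),.284,-.0594)
E
```

```text
hook 1 3752 a [-0.0388  0.0294] b 2..98 [-0.0122  0.0024  0.0146] z [0.2264 0.2307 0.245 ]
  tip z98 0.2455 b [-0.0121  0.0147]
t 22.1 pos [ 0.4848 -0.2078  0.2824] j6 -0.48 gap 0.286 F [-0.4  0.  -4.5]
shift [ 0.     0.708 -0.011] turn [-0.001  0.     0.   ]  alt [-0.000e+00 -1.000e-03 -1.571e+00]
```

View pics/w20.png

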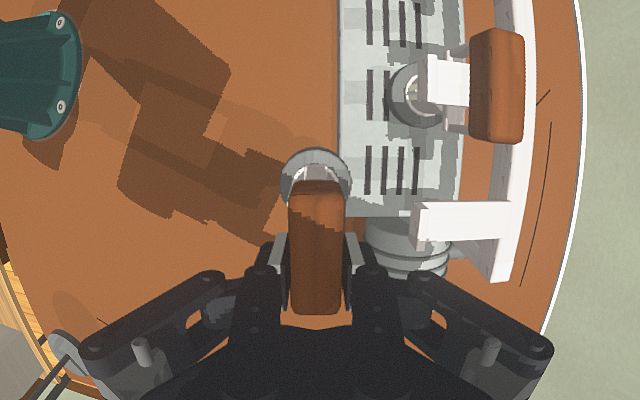

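Call:
jog_arm:
  moves:
    - {"dx": 0, "dy": 0.12, "dz": -0.01, "rx": 0, "ry": 0, "rz": 0, "hand": 1}
    - {"dx": 0, "dy": 0.26, "dz": -0.01, "rx": 0, "ry": 0, "rz": 0, "hand": 1}
    - {"dx": 0, "dy": 0.4, "dz": -0.01, "rx": 0, "ry": 0, "rz": 0, "hand": 1}
    - {"dx": 0, "dy": 0.54, "dz": -0.01, "rx": 0, "ry": 0, "rz": 0, "hand": 1}
    - {"dx": 0, "dy": 0.65, "dz": -0.01, "rx": 0, "ry": 0, "rz": 0, "hand": 1}
    - {"dx": 0, "dy": 0.705, "dz": -0.01, "rx": 0, "ry": 0, "rz": 0, "hand": 1}
    - {"dx": 0, "dy": 0.705, "dz": -0.01, "rx": 0, "ry": 0, "rz": 0, "hand": 1}
    - {"dx": 0, "dy": 0.705, "dz": -0.01, "rx": 0, "ry": 0, "rz": 0, "hand": 1}

```text
time: 22.77
tool_pos: [0.59, -0.2141, 0.2836]
tool_rot: [-2.286, -2.153, 0.002]
wrist_force: [0.1, -0.6, -4.0]
finger_gap: 0.286
```

```bash
python3 - <<'E'
from h import *
rel(*(HK[1]+.005*U+.001*V),.2600,-.0594)
c=capture("side"); save(c,"s21.png",(220,80,470,250),3)
E
```

```text
t 22.77 pos [ 0.59   -0.2141  0.2836] j6 -0.4 gap 0.286 F [ 0.1 -0.6 -4. ]
shift [0.001 0.005 0.157] turn [-0.001 -0.    -0.   ]  alt [-0.     0.002  1.571]
```

View pics/s21.png

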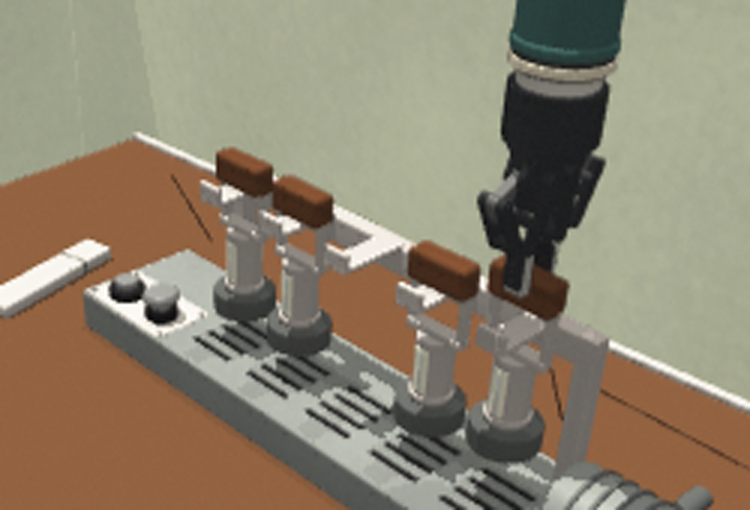

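The last thermometer's eye is over hook 1. Lowering and releasing it.

Call:
jog_arm:
  moves:
    - {"dx": 0.001, "dy": 0.005, "dz": 0.06, "rx": 0, "ry": 0, "rz": 0, "hand": 1}
    - {"dx": 0.001, "dy": 0.005, "dz": 0.11, "rx": 0, "ry": 0, "rz": 0, "hand": 1}
    - {"dx": 0.001, "dy": 0.005, "dz": 0.14, "rx": 0, "ry": 0, "rz": 0, "hand": 1}
    - {"dx": 0.001, "dy": 0.005, "dz": 0.155, "rx": 0, "ry": 0, "rz": 0, "hand": 1}
    - {"dx": 0.001, "dy": 0.005, "dz": 0.163, "rx": 0, "ry": 0, "rz": 0, "hand": 1}
    - {"dx": 0.001, "dy": 0.005, "dz": 0.163, "rx": 0, "ry": 0, "rz": 0, "hand": 1}

```text
time: 23.32
tool_pos: [0.5909, -0.2131, 0.2604]
tool_rot: [-2.285, -2.154, 0.001]
wrist_force: [-3.7, -0.1, 2.3]
finger_gap: 0.288
```

Call:
jog_arm:
  moves:
    - {"dx": 0, "dy": 0, "dz": 0.005, "rx": 0, "ry": 0, "rz": 0, "hand": 1}
    - {"dx": 0, "dy": 0, "dz": 0.005, "rx": 0, "ry": 0, "rz": 0, "hand": 0.55}
    - {"dx": 0, "dy": 0, "dz": 0.005, "rx": 0, "ry": 0, "rz": 0, "hand": 0.4}
    - {"dx": 0, "dy": 0, "dz": 0.005, "rx": 0, "ry": 0, "rz": 0, "hand": 0.4}
    - {"dx": 0, "dy": 0, "dz": -0.1, "rx": 0, "ry": 0, "rz": 0, "hand": 0.3}
    - {"dx": 0, "dy": 0, "dz": -0.4, "rx": 0, "ry": 0, "rz": 0, "hand": 0}
    - {"dx": 0, "dy": 0, "dz": -0.5, "rx": 0, "ry": 0, "rz": 0, "hand": 0}
    - {"dx": 0, "dy": 0, "dz": -0.5, "rx": 0, "ry": 0, "rz": 0, "hand": 0}
    - {"dx": 0, "dy": 0, "dz": -0.5, "rx": 0, "ry": 0, "rz": 0, "hand": 0}

```text
time: 24.07
tool_pos: [0.5929, -0.2138, 0.3361]
tool_rot: [2.283, 2.153, 0.002]
wrist_force: [-0.3, 0.8, -0.8]
finger_gap: 1.001
```

```bash
python3 - <<'E'
from h import *
c,W=wcloud(); save(c,"w22.png"); hung(W,1); hung(W,2)
c=capture("side"); save(c,"s22.png",(100,80,500,330),2); Ws=cloud(c)
c=capture("top"); save(c,"t22.png",(180,150,460,270),2.8); Wt=cloud(c)
for i in (1,2,4,5): hung(Ws,i); hung(Wt,i)
rel(.577,.302,.30)
E
```

```text
hung 1 3284 a [-0.006  0.018] b [-0.027  0.035] z [0.2622 0.2637]
hung 2 3713 a [-0.006  0.018] b [-0.031  0.03 ] z [0.2622 0.2639]
hung 1 247 a [-0.01   0.014] b [-0.03   0.032] z [0.2605 0.2638]
hung 1 90 a [-0.014  0.017] b [-0.002  0.033] z [0.2603 0.266 ]
hung 2 216 a [-0.011  0.014] b [-0.032  0.03 ] z [0.2597 0.2639]
hung 2 138 a [-0.007  0.017] b [-0.024  0.031] z [0.2603 0.2651]
hung 4 162 a [-0.012  0.013] b [-0.033  0.03 ] z [0.2603 0.2634]
hung 4 167 a [-0.009  0.017] b [-0.031  0.031] z [0.2594 0.2647]
hung 5 143 a [-0.011  0.014] b [-0.035  0.027] z [0.2597 0.2633]
hung 5 164 a [-0.007  0.018] b [-0.035  0.029] z [0.2596 0.2653]
t 24.22 pos [ 0.5912 -0.213   0.333 ] j6 -0.4 gap 0.999 F [ 0.2  0.2 -0.1]
shift [ 3.422 -0.296  0.224] turn [-0.001 -0.    -0.   ]  alt [-1.000e-03  2.000e-03  1.571e+00]
```

View pics/s22.png

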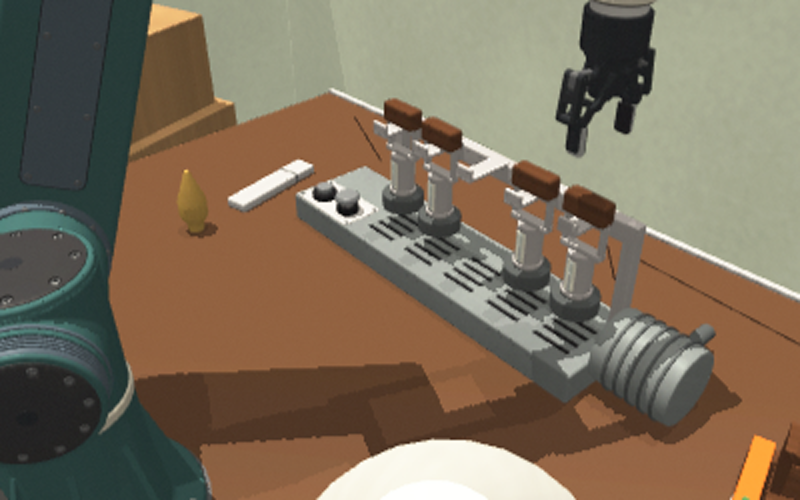

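View pics/t22.png

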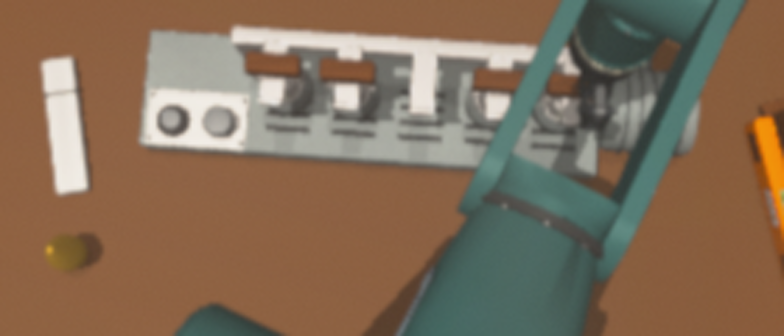

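Call:
jog_arm:
  moves:
    - {"dx": 0.25, "dy": -0.05, "dz": 0, "rx": 0, "ry": 0, "rz": 0, "hand": 0}
    - {"dx": 0.5, "dy": -0.1, "dz": 0, "rx": 0, "ry": 0, "rz": 0, "hand": 0}
    - {"dx": 0.75, "dy": -0.1, "dz": 0, "rx": 0, "ry": 0, "rz": 0, "hand": 0.5}
    - {"dx": 1, "dy": -0.1, "dz": 0, "rx": 0, "ry": 0, "rz": 0, "hand": 1}

```text
time: 24.55
tool_pos: [0.5845, -0.0613, 0.333]
tool_rot: [-2.285, -2.152, 0.003]
wrist_force: [2.1, 0.0, -0.2]
finger_gap: 0.746
```

Call:
jog_arm:
  moves:
    - {"dx": 0.25, "dy": -0.03, "dz": 0, "rx": 0, "ry": 0, "rz": 0, "hand": 1}
    - {"dx": 0.5, "dy": -0.06, "dz": 0, "rx": 0, "ry": 0, "rz": 0, "hand": 1}
    - {"dx": 0.75, "dy": -0.08, "dz": 0, "rx": 0, "ry": 0, "rz": 0, "hand": 1}
    - {"dx": 1, "dy": -0.1, "dz": 0, "rx": 0, "ry": 0, "rz": 0, "hand": 1}

```text
time: 24.88
tool_pos: [0.5785, 0.0896, 0.3331]
tool_rot: [-2.285, -2.154, 0.003]
wrist_force: [0.4, 0.6, -1.0]
finger_gap: 0.143
```

Call:
jog_arm:
  moves:
    - {"dx": 0.25, "dy": -0.03, "dz": 0, "rx": 0, "ry": 0, "rz": 0, "hand": 1}
    - {"dx": 0.5, "dy": -0.06, "dz": 0, "rx": 0, "ry": 0, "rz": 0, "hand": 1}
    - {"dx": 0.75, "dy": -0.08, "dz": 0, "rx": 0, "ry": 0, "rz": 0, "hand": 1}
    - {"dx": 1, "dy": -0.1, "dz": 0, "rx": 0, "ry": 0, "rz": 0, "hand": 1}
    - {"dx": 1, "dy": -0.1, "dz": 0, "rx": 0, "ry": 0, "rz": 0, "hand": 1}
    - {"dx": 1, "dy": -0.1, "dz": 0, "rx": 0, "ry": 0, "rz": 0, "hand": 1}

```text
time: 25.38
tool_pos: [0.5725, 0.2402, 0.3328]
tool_rot: [-2.281, -2.158, 0.004]
wrist_force: [0.2, -0.5, -0.8]
finger_gap: -0.003
```

```bash
python3 - <<'E'
from h import *
rel(.576,.3015,.2)
c,W=wcloud(); save(c,"w23.png")
for n,(x,y) in dict(stop=(.571,.234),start=(.576,.303)).items():
    lo=.081 if n=="stop" else .062
    m=(np.hypot(W[...,0]-x,W[...,1]-y)<.035)&(W[...,2]>lo)&(W[...,2]<lo+.015)
    P=W[m]; print(n,len(P),np.round(np.median(P,0),4),np.percentile(P,2,0).round(3),np.percentile(P,98,0).round(3))
for n in("stop_button_top","start_button_top"):
  for d in spotter.mark_of(n,"wrist"): print(n,np.round(d["point"],4),d["conf"])
E
```

```text
t 25.38 pos [0.5725 0.2402 0.3328] j6 0.34 gap -0.003 F [ 0.2 -0.5 -0.8]
shift [0.41  0.003 0.885] turn [-0.001  0.001  0.   ]  alt [-1.000e-03 -2.000e-03 -1.571e+00]
stop 764 [0.5734 0.2381 0.0849] [0.556 0.22  0.081] [0.591 0.255 0.087]
start 728 [0.5772 0.302  0.0692] [0.559 0.283 0.062] [0.596 0.321 0.074]
stop_button_top [0.5745 0.2379 0.0893] 0.58
stop_button_top [0.3995 0.4414 0.0012] 0.19
start_button_top [0.5761 0.3034 0.0737] 0.85
```

View pics/w23.png

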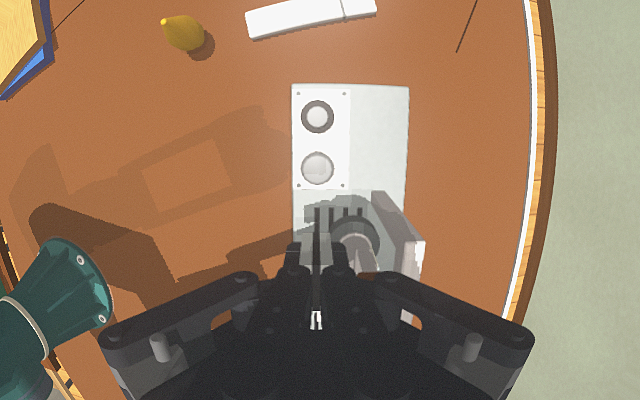

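```bash
python3 - <<'E'
from h import *
c,W=wcloud()
for n,(x,y) in dict(stop=(.5735,.238),start=(.5768,.3022)).items():
    r=np.hypot(W[...,0]-x,W[...,1]-y)
    for a in range(0,32,3):
        m=(r>a/1000)&(r<(a+3)/1000); print(n,a,np.percentile(W[m][:,2],[10,50,90]).round(4))
E
```

```text
stop 0 [0.3567 0.3585 0.3678]
stop 3 [0.0863 0.3633 0.3694]
stop 6 [0.086  0.3679 0.3906]
stop 9 [0.3374 0.4024 0.4175]
stop 12 [0.3328 0.3734 0.4186]
stop 15 [0.362  0.3932 0.4138]
stop 18 [0.369  0.4032 0.4208]
stop 21 [0.3754 0.409  0.4221]
stop 24 [0.3738 0.4139 0.422 ]
stop 27 [0.0525 0.3829 0.4208]
stop 30 [0.052  0.385  0.4214]
start 0 [0.0712 0.0725 0.074 ]
start 3 [0.0715 0.0726 0.0733]
start 6 [0.0715 0.0726 0.0736]
start 9 [0.0713 0.0725 0.0734]
start 12 [0.0622 0.0712 0.0727]
start 15 [0.0616 0.0625 0.0635]
start 18 [0.0613 0.0624 0.0634]
start 21 [0.0504 0.0517 0.062 ]
start 24 [0.0504 0.0514 0.0523]
start 27 [0.0503 0.0515 0.0524]
start 30 [0.0503 0.0513 0.0524]
```

Call:
jog_arm:
  moves:
    - {"dx": 0.2, "dy": 0.003, "dz": 0.2, "rx": 0, "ry": 0, "rz": 0, "hand": 1}
    - {"dx": 0.415, "dy": 0.005, "dz": 0.4, "rx": 0, "ry": 0, "rz": 0, "hand": 1}
    - {"dx": 0.415, "dy": 0.005, "dz": 0.6, "rx": 0, "ry": 0, "rz": 0, "hand": 1}
    - {"dx": 0.415, "dy": 0.005, "dz": 0.8, "rx": 0, "ry": 0, "rz": 0, "hand": 1}
    - {"dx": 0.415, "dy": 0.005, "dz": 0.89, "rx": 0, "ry": 0, "rz": 0, "hand": 1}
    - {"dx": 0.415, "dy": 0.005, "dz": 0.89, "rx": 0, "ry": 0, "rz": 0, "hand": 1}
    - {"dx": 0.415, "dy": 0.005, "dz": 0.89, "rx": 0, "ry": 0, "rz": 0, "hand": 1}

```text
time: 26.17
tool_pos: [0.5779, 0.2992, 0.2006]
tool_rot: [-2.287, -2.153, 0.003]
wrist_force: [0.7, -0.0, 1.1]
finger_gap: 0.003
```

```bash
python3 - <<'E'
from h import *
rel(.5767,.3025,.1)
c,W=wcloud(); save(c,"w24.png",(180,80,460,290),2.8)
E
```

```text
t 26.17 pos [0.5779 0.2992 0.2006] j6 0.43 gap 0.003 F [ 0.7 -0.   1.1]
shift [ 0.022 -0.008  0.671] turn [-0.001  0.001  0.   ]  alt [-1.000e-03 -1.000e-03 -1.571e+00]
```

View pics/w24.png

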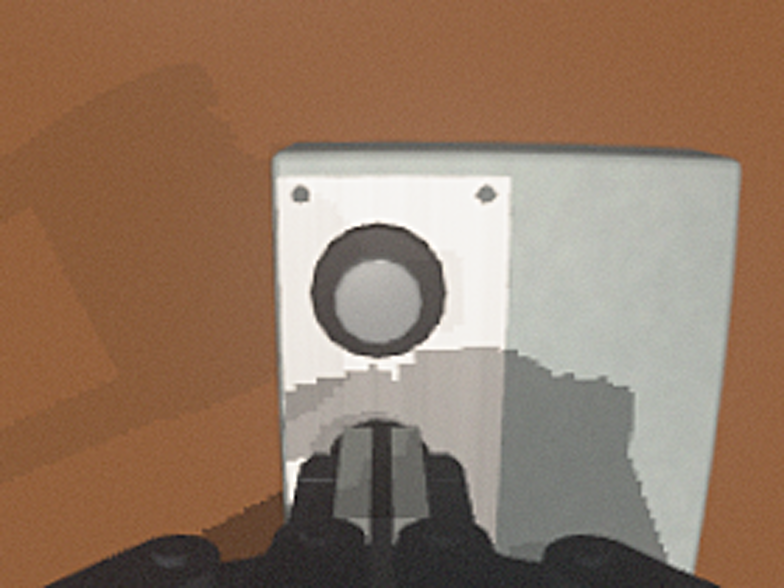

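Call:
jog_arm:
  moves:
    - {"dx": 0.022, "dy": -0.008, "dz": 0.25, "rx": 0, "ry": 0, "rz": 0, "hand": 1}
    - {"dx": 0.022, "dy": -0.008, "dz": 0.5, "rx": 0, "ry": 0, "rz": 0, "hand": 1}
    - {"dx": 0.022, "dy": -0.008, "dz": 0.65, "rx": 0, "ry": 0, "rz": 0, "hand": 1}
    - {"dx": 0.022, "dy": -0.008, "dz": 0.7, "rx": 0, "ry": 0, "rz": 0, "hand": 1}
    - {"dx": 0.022, "dy": -0.008, "dz": 0.7, "rx": 0, "ry": 0, "rz": 0, "hand": 1}
    - {"dx": 0.022, "dy": -0.008, "dz": 0.7, "rx": 0, "ry": 0, "rz": 0, "hand": 1}

```text
time: 26.72
tool_pos: [0.5785, 0.3042, 0.0981]
tool_rot: [2.286, 2.154, 0.004]
wrist_force: [0.2, -0.6, 0.0]
finger_gap: -0.004
```

```bash
python3 - <<'E'
from h import *
rel(.5767,.3025,.076)
c,W=wcloud(); save(c,"w25.png",(180,80,460,290),2.8)
E
```

```text
t 26.72 pos [0.5785 0.3042 0.0981] j6 0.44 gap -0.004 F [ 0.2 -0.6  0. ]
shift [-0.012 -0.012  0.148] turn [ 0.001 -0.001  0.   ]  alt [ 1.000e-03  2.000e-03 -1.571e+00]
```

View pics/w25.png

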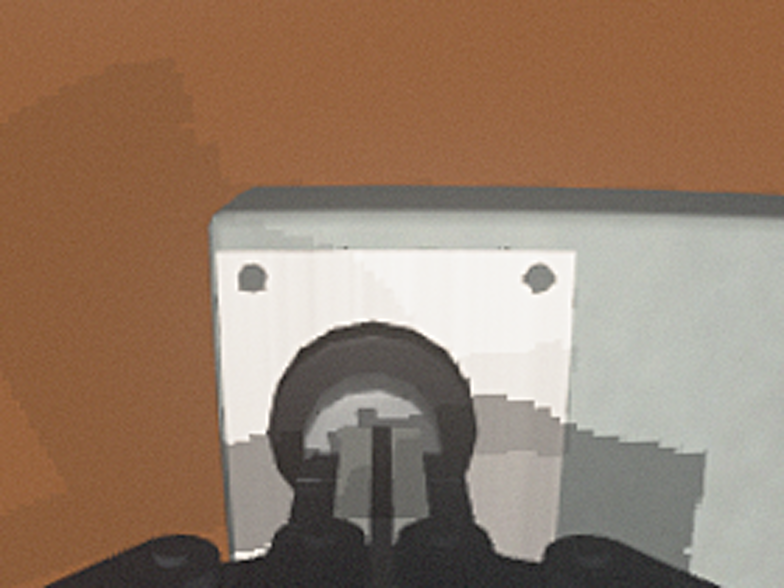

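The fingertips are centred over the start button's cap. Pressing it now.

Call:
jog_arm:
  moves:
    - {"dx": -0.012, "dy": -0.012, "dz": 0.04, "rx": 0, "ry": 0, "rz": 0, "hand": 1}
    - {"dx": -0.012, "dy": -0.012, "dz": 0.08, "rx": 0, "ry": 0, "rz": 0, "hand": 1}
    - {"dx": -0.012, "dy": -0.012, "dz": 0.12, "rx": 0, "ry": 0, "rz": 0, "hand": 1}
    - {"dx": -0.012, "dy": -0.012, "dz": 0.148, "rx": 0, "ry": 0, "rz": 0, "hand": 1}
    - {"dx": -0.012, "dy": -0.012, "dz": 0.148, "rx": 0, "ry": 0, "rz": 0, "hand": 1}
    - {"dx": -0.012, "dy": -0.012, "dz": 0.148, "rx": 0, "ry": 0, "rz": 0, "hand": 1}

```text
time: 27.27
tool_pos: [0.5764, 0.3027, 0.0795]
tool_rot: [2.284, 2.154, 0.006]
wrist_force: [-8.2, -3.9, 38.3]
finger_gap: 0.003
```

```bash
python3 - <<'E'
from h import *
c,W=wcloud(); save(c,"w26.png",(180,80,460,290),2.8)
x,y=.5768,.3022
r=np.hypot(W[...,0]-x,W[...,1]-y)
for a in range(0,26,2):
    m=(r>a/1000)&(r<(a+2)/1000)&(W[...,2]<.08); 
    if m.sum()>5: print(a,m.sum(),np.percentile(W[m][:,2],[10,50,90]).round(4))
E
```

```text
8 40 [0.0653 0.0661 0.0669]
10 370 [0.0654 0.0706 0.0786]
12 482 [0.0629 0.0653 0.0773]
14 374 [0.0618 0.0626 0.0639]
16 444 [0.0618 0.0626 0.0633]
18 548 [0.0617 0.0626 0.0633]
20 856 [0.052  0.0614 0.0628]
22 593 [0.0507 0.0515 0.0573]
24 662 [0.0506 0.0513 0.0522]
```

View pics/w26.png

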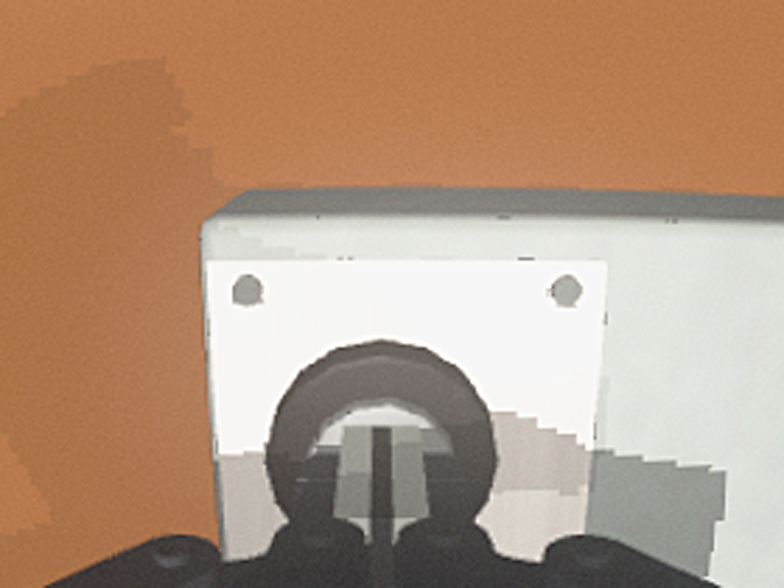

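The cap went from 72.5 to 66 mm, which is its full travel. Now I'll release it and rise.

Call:
jog_arm:
  moves:
    - {"dx": 0, "dy": 0, "dz": 0, "rx": 0, "ry": 0, "rz": 0, "hand": 1}
    - {"dx": 0, "dy": 0, "dz": -0.1, "rx": 0, "ry": 0, "rz": 0, "hand": 1}
    - {"dx": 0, "dy": 0, "dz": -0.3, "rx": 0, "ry": 0, "rz": 0, "hand": 1}
    - {"dx": 0, "dy": 0, "dz": -0.6, "rx": 0, "ry": 0, "rz": 0, "hand": 1}
    - {"dx": 0, "dy": 0, "dz": -1, "rx": 0, "ry": 0, "rz": 0, "hand": 1}
    - {"dx": 0, "dy": 0, "dz": -1, "rx": 0, "ry": 0, "rz": 0, "hand": 1}
    - {"dx": 0, "dy": 0, "dz": -1, "rx": 0, "ry": 0, "rz": 0, "hand": 1}
    - {"dx": 0, "dy": 0, "dz": -1, "rx": 0, "ry": 0, "rz": 0, "hand": 1}

```text
time: 27.98
tool_pos: [0.576, 0.3027, 0.2257]
tool_rot: [2.285, 2.154, 0.005]
wrist_force: [-0.4, 0.1, -0.9]
finger_gap: 0.001
```

```bash
python3 - <<'E'
from h import *
c,W=wcloud(); save(c,"w27.png")
r=np.hypot(W[...,0]-.5768,W[...,1]-.3022); m=(r<.009)&(W[...,2]<.09); print("cap",m.sum(),np.median(W[m][:,2]))
c=capture("side"); save(c,"s27.png",(100,80,500,330),2); Ws=cloud(c); Wt=cloud(capture("top"))
for i in (1,2,4,5): hung(Ws,i); hung(Wt,i)
print(manip.sense()["tool_pos"],manip.sense()["time"])
E
```

```text
cap 279 0.0726036899638145
hung 1 248 a [-0.011  0.014] b [-0.031  0.032] z [0.2606 0.2638]
hung 1 161 a [-0.008  0.017] b [-0.029  0.032] z [0.2607 0.2658]
hung 2 215 a [-0.011  0.013] b [-0.033  0.03 ] z [0.26   0.2639]
hung 2 162 a [-0.007  0.018] b [-0.031  0.03 ] z [0.2598 0.2654]
hung 4 162 a [-0.012  0.013] b [-0.033  0.029] z [0.2598 0.2638]
hung 4 159 a [-0.008  0.017] b [-0.031  0.031] z [0.2599 0.2647]
hung 5 146 a [-0.01   0.013] b [-0.034  0.026] z [0.2598 0.2638]
hung 5 165 a [-0.007  0.018] b [-0.035  0.029] z [0.2603 0.2664]
[0.5738091  0.30177552 0.22201171] 28.1333
```

View pics/s27.png

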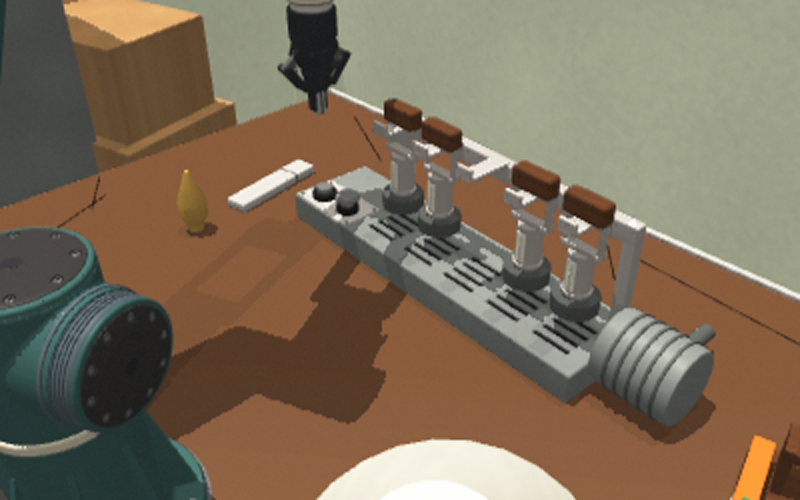

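All four thermometers hang on their hooks, both buttons are up, and the bystanders haven't moved. Handing in.

```bash
python3 -c "
from bench import manip
print(manip.finish_job())"
```

```text
the job is handed in; nothing more can be done
None
```

I pressed and released the stop button, hung all four thermometers (only four were there) on hooks 5, 4, 2 and 1, then pressed and released the start button. I handed the job in at about 28 s of the 208 s allowed.

**Hanging:** the last depth check from the side and top cameras put every grip top at about 262 mm, so the undersides sit on the bars. All four were upright between hook tip and rail, with the gripper well clear.

**Stop button:** I judged it fully down from the force, about 18 N, and the finger height. Afterwards it read back at its full height of about 86 mm.

**Start button:** its cap went down from 72.5 to 66 mm at about 38 N, then returned to 72.6 mm.

**Disagreement:** the start cap measured about 4 mm higher than the listed 68 mm. Its travel still matched the full 6 mm.

**Bystanders:** the plumb bob, level and ruler case looked unmoved in the pictures, but I did not measure them again at the end.

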